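# Put the majlis coffee service back on its own stands

### The job

The coffee pot, the date canister and the incense burner stand on each other's wooden stands: using the empty aluminium tray as the parking place on the way, put the pot on the large round stand, the canister on the small round one and the burner on the square one, each upright and centred. When those three are home, finish by standing the lone green cup upright in the middle of the tray. Set things down rather than letting them drop, and do not shift the cup rack or the clipped lid organiser.

Things in the scene. Friction and masses are not known exactly. Their poses are not given: they have to be found in the camera images.
- dallah_mid (a point): Matte grey ceramic coffee pot (dallah), one piece, 142 mm tall, 0.45 kg; foot 72, belly 82 mm across. Point: on its axis, 71 mm above its underside. x towards the spout (reaches 69 mm), handle to -x (69 mm), z up. Grasp from above: straight round neck, 44 mm across, 74 to 117 mm above the underside, fingers on its +y and -y sides; the lid above is 48 mm across.
- canister_mid (a point): Steel cylindrical date canister with clip-on lid, shut, 88 mm tall, 0.35 kg; body and lid 56 mm across all the way up. Point: on its axis, 43 mm above its underside, z up. Dark clips stand out 4 mm at its +x and -x sides (48 to 84 mm up), joined by a thin dark bar over the lid along x: grasp from above across y.
- burner_mid (a point): Square dark-wood incense burner with brass-lined open top, 84 mm tall, 0.28 kg: foot 60 mm square, waist 36 mm, upper bowl 52 mm square from 44 to 84 mm above the underside (grasp there from above, across either pair of sides). Point: on its axis, 42 mm above its underside; x and y square to its sides, z up.
- cup_mid (a point): The lone green glass cup, upright on the bare ledge (not the upturned ones on the rack): 60 mm tall, 50 mm across at the foot, 56 mm at the rim, wall 4 mm, 0.13 kg. Point: on its axis, 30 mm above its underside, z up. Grasp round the outside from above, any direction.
- trivet_top (a point): Large round wooden stand, 120 mm across, 12 mm thick, flat, fixed: the pot's own place. Point: centre of its top face, 12 mm above the ledge, z up. At the start one of the three other things stands on it.
- coaster_top (a point): Small round wooden stand, 84 mm across, 12 mm thick, flat, fixed: the canister's own place. Point: centre of its top face, 12 mm above the ledge, z up. At the start another thing stands on it.
- slab_top (a point): Square wooden stand, 100 mm a side, 12 mm thick, flat, fixed: the burner's own place (how the burner is turned on it is free). Point: centre of its top face, 12 mm above the ledge, z up. At the start another thing stands on it.
- tray_top (a point): Small oblong aluminium tray, 104 mm (x) by 124 mm (y) outside, fixed, empty at the start; 3 mm rim, 12 mm high, round a flat floor 4 mm above the ledge. Point: centre of that floor, z up. It is the parking place on the way, and at the end the cup's place.
- rack_mid (a point): Bystander: pale wooden board, 64 mm by 240 mm, 10 mm thick, with three upturned green cups fast on it, 70 mm tall in all, loose, near the far edge of the ledge. Point: its centre, 35 mm above the ledge; y along its length. Leave it where it is.
- organiser_mid (a point): Bystander: flat grey silicone lid organiser, 70 mm by 120 mm, held at one end by a steel spring clip, about 25 mm tall at the clip, loose. Point: its centre, 5 mm above the ledge; y along its length. Leave it where it is.
There are look-alikes about, which are no part of the job. Leave any blue look-alike of the part that bears cup_mid alone. Of the things that look like the part that bears tray_top, the smaller one is meant.

How it is judged:
By the outcome, as a careful person would: the job done as asked, in the order asked, and still so for the second after the job is handed in, with the robot touching nothing.
It also fails if it takes over 128 s, if anything falls off the work surface, if the arm or the gripper's body presses on something with over 40 N, if the wrist force passes 120 N, or if a joint passes its speed limit or range.

### The arm

A 6-joint arm with a two-finger parallel gripper is mounted at the origin on the work surface. World frame = base frame: x ahead of the robot, y to its left, z up, the work surface at z = 0. Lengths are in m, angles in degrees, forces in N, time in s.
With the tool pointing down it reaches from about 0.35 to 0.875 m from the base axis. Payload 4.2 kg.
Tool frame: the origin (TCP) lies on the centre line of the jaws, within the pads' length; the fingertips stand 25 mm ahead of it and the grasp point (between the pads) lies 6 mm ahead of it; z points along the fingers, y is the line along which they close (so a half turn about z gives the same grasp; the last joint's range is limited). The gripper opens to 87 mm and grips with 3 to 60 N. Pads are 19 mm wide; open, the fingers measure 117 mm over their backs; the gripper's body (75 mm by 190 mm) begins 51 mm behind the grasp point.
Start: joints at [-58.121, 22.042, 0.453, 0, -68.411, -14.817], TCP at [0.183, -0.597, 0.248] pointing down, gripper open.
Joint ranges: [-179.83, 179.83], [-69.29, 118.12], [-61.27, 80.66], [-181.25, 117.63], [-171.15, -9.14], [-177.46, 177.46]. Speed limits (degrees/s): [159.86, 159.86, 180, 180, 180, 180].

### API

Orientations are given as a 3x3 rotation matrix whose columns are the frame's x, y, z axes.
In Python, from station import r gives the robot as it stands.
- The arm moves only by the tool move_arm, never from a script. Its argument "series" is a list of rows, each an object with "grip": the opening, from 0 (shut) to 1 (fully open); "xyz": the shift along the tool's x, y, z in mm, a list of three; "angular": the turn, a rotation vector about the tool's x, y, z in rad, a list of three. A call has 1 to 10 rows; each row is the pose to reach, as a shift and turn from the pose commanded when the call began, along the tool's axes at that moment; what a row does not reach only later rows make up. A row lasts 1/10 s, in which the tool goes at most 50 mm and 8.59 degrees, less where a joint would pass 70% of its speed; a pose out of reach is approached as far as the arm can. A call with a gripper value outside its range is refused whole. The fingers move at their own pace and stop on an object; the grip force is fixed at half the most. Time passes only in rows, so rows that repeat a pose let the fingers close. It gives the time, the measured TCP pose, the force, the opening and the grip force at its end, in the units of the state.
- r.sense(): the state, without advancing time (a new reading comes with each control period).
- r.capture(name): name is "side" or "top"; returns a dict with "img" (480x640x3 uint8, red, green, blue), "camera_matrix" (3x3 intrinsics, pixels), "rvec" (rotation vector, rad) and "tvec" (3), from world to camera coordinates, as OpenCV has them. Camera axes: x right, y down, z forward; pixel columns grow to the right and rows downward; lengths in m; the calibration is good to about 2 mm. A picture is of the moment at which its call begins. There is no depth.
- r.finish_job(): hands the job in; it is judged then, once.
The state is a dict: "time_s": time; "joints": joint angles; "joint_velocities": joint speeds; "effort": joint torques, N m; "tcp_pos": TCP position; "ee_rot": TCP orientation; "wrist_force": force on the tool from outside, world axes, zero at the start; "moment": the same for the moment, N m; "gripper_width": opening from 0.0 (shut) to 1.0 (fully open); "gripper_force": force on a finger pad.
Only numpy, scipy, OpenCV 4.12 (cv2) and the standard library are available. Lean on these libraries where they do the work, as an engineer would, in place of code of your own. Each camera call takes 0.05 s, during which the arm holds its last target. There are 200 camera calls.

## Working session

There is one attempt and no reset: what is moved stays moved. The work goes in short steps, Python scripts to look and compute and a tool call to move; the robot and the scene stay as the last step left them, time stands still between calls to the robot, and variables do not carry over. Pictures are saved under pics/ and viewed, at most 17 in all, crops included, and the job is handed in when it is done.

Besides the shell and the picture viewer there is one more tool, called as name(argument=value, ...) on one line, values as JSON. move_arm: Moves the arm, as the interface text tells. Its arguments: {"type":"object","properties":{"series":{"type":"array"}},"required":["series"]}

```bash
mkdir -p pics; ls; python3 - <<'E'
from station import r
import cv2,numpy as np,pickle
for n in("top","side"):
    c=r.capture(n); pickle.dump(c,open(f"{n}0.pkl","wb"))
    cv2.imwrite(f"pics/{n}0.png",c["img"][:,:,::-1])
    R=cv2.Rodrigues(np.array(c["rvec"]))[0]; print(n,c["camera_matrix"],(-R.T@np.array(c["tvec"]).ravel()).round(3),R.round(3))
s=r.sense();print(s)
E
```

```text
pics
top [[555.89221153   0.         312.7792713 ]
 [  0.         555.89221153 239.40784703]
 [  0.           0.           1.        ]] [ 1.98e-01 -1.00e-03  1.45e+00] [[-0.025 -0.999 -0.022]
 [-0.98   0.028 -0.198]
 [ 0.199  0.016 -0.98 ]]
side [[613.73308852   0.         318.40876069]
 [  0.         613.73308852 240.19414196]
 [  0.           0.           1.        ]] [0.241 1.403 1.078] [[-0.986 -0.162 -0.024]
 [-0.076  0.583 -0.809]
 [ 0.145 -0.796 -0.588]]
{'time_s': 0.1, 'joints': array([-5.81202690e+01,  2.20885737e+01,  3.88794688e-01, -2.30481405e-02,
       -6.84120684e+01, -1.48147100e+01]), 'joint_velocities': array([-5.75209339e-02, -1.32893966e-01,  1.46505017e-01,  7.64403138e-02,
        3.43242857e-02,  6.13925852e-05]), 'effort': array([-6.21701638e-04, -3.91688633e+01,  1.87934911e+01,  4.23185751e+00,
        1.34686785e-02, -7.65873347e-05]), 'tcp_pos': array([ 0.18326257, -0.59702901,  0.24655956]), 'ee_rot': array([[-9.56015829e-01, -2.93314210e-01, -7.13339795e-04],
       [-2.93315045e-01,  9.56014039e-01,  1.85517279e-03],
       [ 1.37814317e-04,  1.98280785e-03, -9.99998025e-01]]), 'wrist_force': array([ 0.46000009, -0.17272158, -0.286494  ]), 'moment': array([-0.05052195, -0.03168808, -0.01277046]), 'gripper_force': 0.0, 'gripper_width': 1.000797625912194}
```

View pics/top0.png

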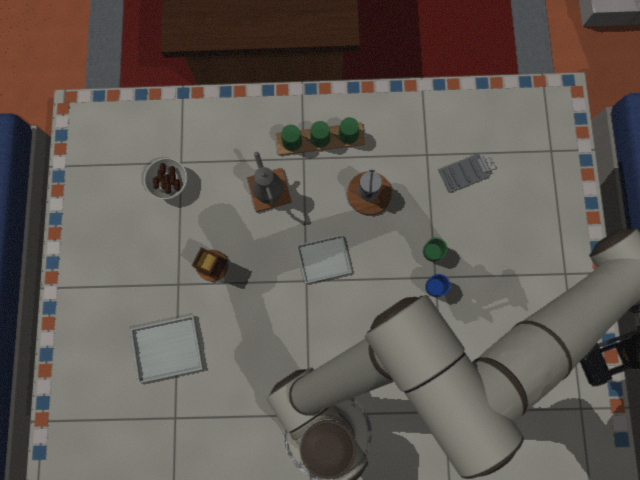

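View pics/side0.png

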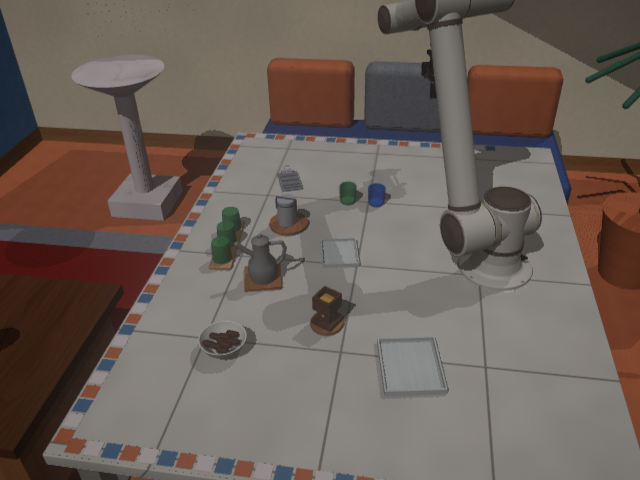

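The pot (265,185) stands on the square slab, the canister (370,187) on the large trivet, and the burner (210,264) on the small coaster.

Look-alikes, top view:
- **Cup:** green (434,250), blue (437,286), and rack cups (290,137), (320,133), (349,129). I choose the green one at (434,250).
- **Tray:** small (326,260), large (168,349). I choose the small one.
- **Canister:** only (370,187).
- **Round stands:** large (370,193), small (211,265).

I'll check these in close crops.

```bash
python3 - <<'E'
import cv2
a=cv2.imread("pics/top0.png")[120:310,185:455];cv2.imwrite("pics/topc.png",cv2.resize(a,None,fx=2.96,fy=2.96,interpolation=cv2.INTER_CUBIC))
a=cv2.imread("pics/side0.png")[170:350,195:395];cv2.imwrite("pics/sidec.png",cv2.resize(a,None,fx=3.3,fy=3.3,interpolation=cv2.INTER_CUBIC))
E
```

```text
(no output)
```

View pics/topc.png

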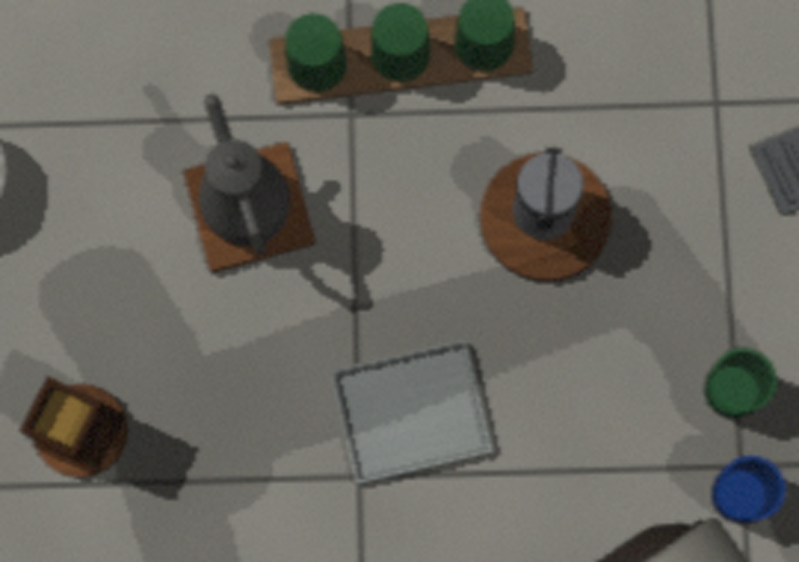

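View pics/sidec.png

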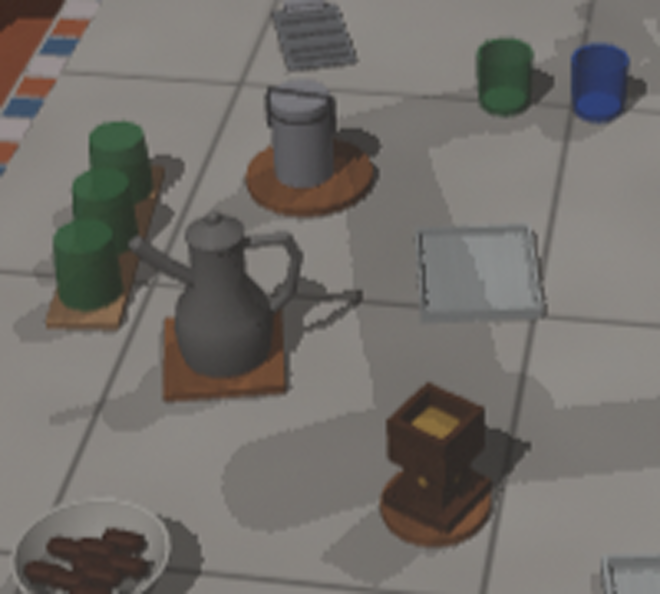

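The crops confirm the choices: an upright hollow green cup beside the blue one, the small tray, and the pot's spout pointing up-left in the top crop (213,100). Next I'll measure with masks and ray casting.

```bash
cat > h.py <<'E'
import cv2,numpy as np,pickle
def load(p): return pickle.load(open(p,"rb"))
def ray(c,uv,z):
    """pixels -> world points on the plane at height z"""
    R=cv2.Rodrigues(np.array(c["rvec"],float))[0]; t=np.array(c["tvec"],float).ravel()
    uv=np.atleast_2d(np.array(uv,float)); n=cv2.undistortPoints(uv[:,None],np.array(c["camera_matrix"]),None)[:,0]
    d=np.c_[n,np.ones(len(n))]@R; o=-R.T@t
    return o+d*((z-o[2])/d[:,2])[:,None]
def cont(c,box,lo,hi,hsv=True):
    """largest contour inside box (u0,v0,u1,v1) of a colour range"""
    u0,v0,u1,v1=box; im=c["img"][v0:v1,u0:u1]; im=cv2.cvtColor(im,cv2.COLOR_RGB2HSV) if hsv else im
    m=cv2.inRange(im,np.array(lo),np.array(hi)); m=cv2.morphologyEx(m,cv2.MORPH_CLOSE,np.ones((3,3)))
    cs,_=cv2.findContours(m,cv2.RETR_EXTERNAL,cv2.CHAIN_APPROX_NONE)
    return max(cs,key=cv2.contourArea)[:,0]+[u0,v0]
def plane_rect(c,k,z):
    w=ray(c,k,z)[:,:2]; return cv2.minAreaRect((w*1000).astype(np.float32))
def plane_circ(c,k,z):
    w=(ray(c,cv2.convexHull(k.astype(np.int32))[:,0],z)[:,:2]*1000).astype(np.float32)
    (a,b),rr=cv2.minEnclosingCircle(w); e=cv2.fitEllipse(w); return (round(a,1),round(b,1),round(2*rr,1)),np.round(e[0],1),np.round(e[1],1)
def tri(cs,uvs):
    P=[np.array(c["camera_matrix"])@np.c_[cv2.Rodrigues(np.array(c["rvec"],float))[0],np.array(c["tvec"],float).ravel()] for c in cs]
    X=cv2.triangulatePoints(P[0],P[1],np.array(uvs[0],float)[:,None],np.array(uvs[1],float)[:,None]); return (X[:3]/X[3]).ravel()
E
python3 - <<'E'
from h import *
T,S=load("top0.pkl"),load("side0.pkl")
tc=lambda x,y:(185+x/2.96-.33,120+y/2.96-.33); sc=lambda x,y:(195+x/3.3-.35,170+y/3.3-.35)
for n,c,p in(("wood",T,(350,210)),("wood",T,(260,205)),("lid",T,(365,180)),("tray",T,(320,255)),("floor",T,(300,220)),("green",T,(434,252)),("pot",T,(265,195)),("burn",T,(210,275)),("body",T,(368,197)),("wood",S,(280,228))):
    print(n,cv2.cvtColor(c["img"][p[1]:p[1]+1,p[0]:p[0]+1],cv2.COLOR_RGB2HSV)[0,0])
print("lid top",ray(T,tc(549,183),.1),"tri",tri((T,S),(tc(549,183),sc(302,97))))
b=ray(T,[tc(554,151),tc(547,213)],.1);print("bar",b,np.degrees(np.arctan2(*(b[0]-b[1])[1::-1])))
print("tray corners z.012",ray(T,[tc(336,373),tc(470,345),tc(497,453),tc(361,484)],.012), ray(T,[tc(336,373),tc(470,345),tc(497,453),tc(361,484)],.012).mean(0))
print("side",ray(S,[sc(417,228),sc(530,226),sc(546,313),sc(420,319)],.012).mean(0))
for nm,c,bx in(("trivT",T,(340,165,400,220)),("trivS",S,(262,200,315,240)),("slabT",T,(240,160,300,220)),("slabS",S,(235,255,290,295))):
    k=cont(c,bx,(0,90,30),(15,255,255)); print(nm,len(k),plane_circ(c,k,.012),plane_rect(c,k,.012))
k=cont(T,(415,230,450,267),(50,80,20),(90,255,255));print("cup",plane_circ(T,k,.06),plane_rect(T,k,.03))
k=cont(S,(332,175,362,208),(50,80,20),(90,255,255));print("cupS",plane_rect(S,k,.03))
print("pot knob tri",tri((T,S),(tc(237,160),sc(214,217))),"lid",ray(T,tc(234,165),.140))
print("spout tri",tri((T,S),(tc(211,98),sc(135,243))),"burn top corners",ray(T,[tc(51,380),tc(96,394),tc(75,458),tc(24,427)],.096))
print("burn top S",ray(S,[sc(430,384),sc(486,407),sc(445,448),sc(388,426)],.096))
E
```

```text
wood [ 26  17 117]
wood [ 13 146  96]
lid [120   9 112]
tray [ 66  11 116]
floor [30 17 76]
green [ 67 126  77]
pot [135  12  43]
burn [ 11 166  43]
body [30 17 30]
wood [ 12 126 101]
lid top [[ 0.61659224 -0.12732162  0.1       ]] tri [ 0.61651952 -0.1280645   0.09273461]
bar [[ 0.6450014  -0.13288054  0.1       ]
 [ 0.59009036 -0.12442886  0.1       ]] -8.750064958907855
tray corners z.012 [[ 0.47368665  0.06157529  0.012     ]
 [ 0.49565923 -0.05847345  0.012     ]
 [ 0.39797085 -0.07874531  0.012     ]
 [ 0.3738523   0.04154072  0.012     ]] [ 0.43529226 -0.00852569  0.012     ]
side [0.43437542 0.00584186 0.012     ]
trivT 171 ((612.5, -130.7, 119.8), array([ 613.2, -131. ]), array([117. , 119.2])) ((610.739501953125, -130.28062438964844), (115.77771759033203, 113.61714935302734), 77.67865753173828)
trivS 100 ((611.4, -117.2, 122.2), array([ 611.1, -119.1]), array([116.2, 125. ])) ((611.6637573242188, -107.27682495117188), (117.08773803710938, 99.33068084716797), 0.0720638781785965)
slabT 190 ((630.8, 137.7, 135.5), array([631.8, 137.8]), array([112.5, 154.2])) ((630.22729492187
[... 296 characters left out ...]
[ 446. , -286.8]), array([52.9, 61.1])) ((450.14727783203125, -292.8714904785156), (52.29938888549805, 62.02709197998047), 42.95954132080078)
cupS ((443.7669677734375, -252.6753387451172), (35.18682861328125, 41.975196838378906), 7.196567058563232)
pot knob tri [0.62997725 0.13466151 0.14277648] lid [[0.62805058 0.13759403 0.14      ]]
spout tri [0.6903456  0.15783222 0.12822427] burn top corners [[0.4584955  0.2977613  0.096     ]
 [0.44545275 0.25966867 0.096     ]
 [0.39181407 0.27669883 0.096     ]
 [0.41913494 0.31983741 0.096     ]]
burn top S [[0.43576176 0.26042224 0.096     ]
 [0.39085016 0.28068889 0.096     ]
 [0.41415236 0.32911923 0.096     ]
 [0.45887211 0.3112355  0.096     ]]
```

Top and side disagree by about 12 mm in y, consistent with the ledge lying below z=0. I'll triangulate its height.

```bash
python3 - <<'E'
from h import *
T,S=load("top0.pkl"),load("side0.pkl")
tc=lambda x,y:(185+x/2.96-.33,120+y/2.96-.33); sc=lambda x,y:(195+x/3.3-.35,170+y/3.3-.35)
# same corner in both: tray corners (top order: far-left, far-right, near-right, near-left)
for a,b in(((336,373),(420,319)),((470,345),(417,228)),((497,453),(530,226)),((361,484),(546,313))): print("tray",tri((T,S),(tc(*a),sc(*b))).round(4))
for h in(-.006,-.009,-.012,-.015):
  z=h+.012
  f=lambda c,bx:cont(c,bx,(0,90,30),(15,255,255))
  print(h,plane_circ(T,f(T,(340,165,400,220)),z)[0],plane_circ(S,f(S,(262,200,315,240)),z)[0],plane_rect(T,f(T,(240,160,300,220)),z)[0],plane_rect(S,f(S,(235,255,290,295)),z)[0])
E
```

```text
tray [ 0.4768  0.0622 -0.0025]
tray [ 0.4981 -0.0587  0.0049]
tray [ 0.3989 -0.0793  0.002 ]
tray [ 0.3729  0.0419 -0.0004]
-0.006 (614.2, -131.3, 120.3) (613.5, -125.7, 122.9) (632.030517578125, 138.32070922851562) (629.8551635742188, 142.37493896484375)
-0.009 (615.1, -131.5, 120.5) (614.5, -130.0, 123.2) (632.932373046875, 138.61106872558594) (630.9439697265625, 138.84902954101562)
-0.012 (615.9, -131.8, 120.8) (615.5, -134.3, 123.6) (633.833984375, 138.90139770507812) (632.032958984375, 135.3231658935547)
-0.015 (616.8, -132.1, 121.0) (616.6, -138.5, 123.9) (634.735595703125, 139.19171142578125) (633.1217651367188, 131.79721069335938)
```

Two independent views agree at a ledge of z ≈ -9 to -10 mm, so I'll use -9.5 mm and confirm by touch. 

**Order:** canister→tray, pot→trivet, burner→slab, canister→coaster, cup→tray.

```bash
cat > go.py <<'E'
import sys,numpy as np
from scipy.spatial.transform import Rotation as Ro
from station import r
"""go.py x y z yangle [...]: each target (m, deg of tool y axis) as tool shift (mm) and turn (rad) from here"""
s=r.sense(); p,R=s["tcp_pos"],s["ee_rot"]
print("t",s["time_s"],"tcp",p.round(4),"F",s["wrist_force"].round(1),"w",round(s["gripper_width"]*87,1),"yang",np.degrees(np.arctan2(R[1,1],R[0,1])).round(1),"j6",s["joints"][5].round(1))
a=np.array(sys.argv[1:],float).reshape(-1,4)
for x,y,z,g in a:
    g=np.radians(g); Y=np.array([np.cos(g),np.sin(g),0]); Z=np.array([0,0,-1.]); T=np.c_[np.cross(Y,Z),Y,Z]
    print((R.T@([x,y,z]-p)*1000).round(1).tolist(),Ro.from_matrix(R.T@T).as_rotvec().round(4).tolist())
E
python3 go.py .6 -.3 .25 90 .619 -.128 .2 81 .619 -.128 .065 81
```

```text
t 0.1 tcp [ 0.1833 -0.597   0.2466] F [ 0.5 -0.2 -0.3] w 87.1 yang 107.1 j6 -14.8
[-485.5, 161.7, -3.2] [0.0019, -0.0004, 0.2977]
[-554.2, 320.5, 47.1] [0.0019, -0.0006, 0.4548]
[-554.2, 320.2, 182.1] [0.0019, -0.0006, 0.4548]
```

move_arm(series=[{"grip": 1,"xyz": [-45,25,0],"angular": [0,0,0.04]},{"grip": 1,"xyz": [-90,50,0],"angular": [0,0,0.08]},{"grip": 1,"xyz": [-135,75,0],"angular": [0,0,0.12]},{"grip": 1,"xyz": [-180,100,0],"angular": [0,0,0.16]},{"grip": 1,"xyz": [-225,125,0],"angular": [0,0,0.2]},{"grip": 1,"xyz": [-270,150,0],"angular": [0,0,0.24]},{"grip": 1,"xyz": [-315,175,0],"angular": [0,0,0.28]},{"grip": 1,"xyz": [-360,205,0],"angular": [0,0,0.32]},{"grip": 1,"xyz": [-405,230,5],"angular": [0,0,0.36]},{"grip": 1,"xyz": [-440,250,10],"angular": [0.002,0,0.4]}])

```text
time_s: 1.1
tcp_pos: [0.5272, -0.2324, 0.2383]
ee_rot: [[-0.995, 0.103, 0.001], [0.103, 0.995, -0.002], [-0.001, -0.002, -1.0]]
wrist_force: [0.3, -0.1, 0.3]
gripper_width: 0.998
gripper_force: 0.0
```

```bash
python3 go.py .619 -.128 .18 81 .619 -.128 .064 81
```

```text
t 1.1 tcp [ 0.5272 -0.2324  0.2383] F [ 0.3 -0.1  0.3] w 86.9 yang 84.1 j6 -88.4
[-80.4, 113.4, 58.2] [-0.002, 0.0009, 0.0534]
[-80.3, 113.7, 174.2] [-0.002, 0.0009, 0.0534]
```

move_arm(series=[{"grip": 1,"xyz": [-25,35,15],"angular": [0,0,0.02]},{"grip": 1,"xyz": [-50,70,35],"angular": [0,0,0.04]},{"grip": 1,"xyz": [-70,100,50],"angular": [0,0,0.05]},{"grip": 1,"xyz": [-80,113,58],"angular": [0,0,0.053]},{"grip": 1,"xyz": [-80,113,58],"angular": [0,0,0.053]},{"grip": 1,"xyz": [-80,113,58],"angular": [0,0,0.053]}])

```text
time_s: 1.7
tcp_pos: [0.6169, -0.1304, 0.1799]
ee_rot: [[-0.988, 0.154, -0.001], [0.154, 0.988, -0.002], [0.0, -0.002, -1.0]]
wrist_force: [0.4, -0.5, 1.4]
gripper_width: 0.998
gripper_force: 0.0
```

```bash
python3 go.py .619 -.128 .064 81; python3 - <<'E'
from station import r
import cv2,pickle
c=r.capture("side");pickle.dump(c,open("side1.pkl","wb"))
cv2.imwrite("pics/side1.png",cv2.resize(c["img"][120:320,180:440,::-1],None,fx=2.9,fy=2.9))
E
```

```text
t 1.7 tcp [ 0.6169 -0.1304  0.1799] F [ 0.4 -0.5  1.4] w 86.8 yang 81.1 j6 -101.8
[-1.7, 3.0, 115.9] [-0.0023, -0.0005, 0.002]
```

View pics/side1.png

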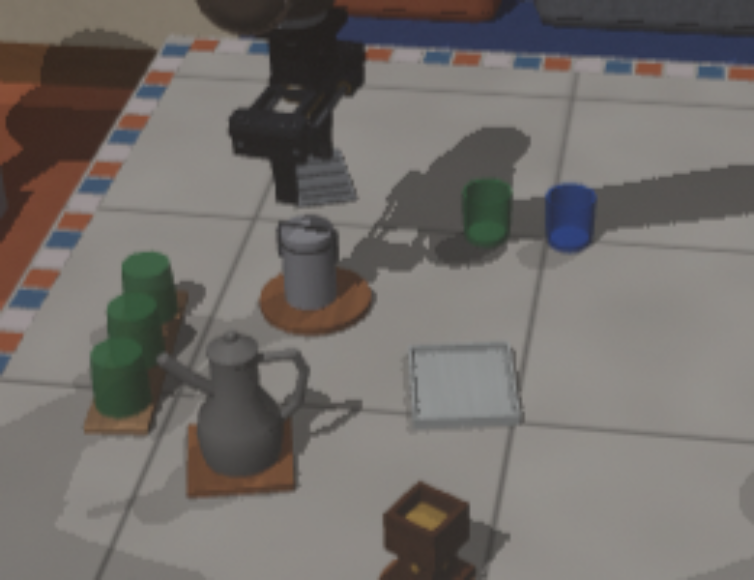

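The open fingers (290,170) hang above the canister lid (307,230), aligned across it, so I'll descend and close.

move_arm(series=[{"grip": 1,"xyz": [-1,1,30],"angular": [-0.002,0,0]},{"grip": 1,"xyz": [-2,2,60],"angular": [-0.002,0,0]},{"grip": 1,"xyz": [-2,3,90],"angular": [-0.002,0,0]},{"grip": 1,"xyz": [-2,3,108],"angular": [-0.002,0,0]},{"grip": 1,"xyz": [-2,3,116],"angular": [-0.002,0,0]},{"grip": 1,"xyz": [-2,3,116],"angular": [-0.002,0,0]},{"grip": 0.5,"xyz": [-2,3,116],"angular": [-0.002,0,0]},{"grip": 0.5,"xyz": [-2,3,116],"angular": [-0.002,0,0]},{"grip": 0.5,"xyz": [-2,3,116],"angular": [-0.002,0,0]},{"grip": 0.5,"xyz": [-2,3,116],"angular": [-0.002,0,0]}])

```text
time_s: 2.75
tcp_pos: [0.6201, -0.1276, 0.0649]
ee_rot: [[-0.988, 0.155, 0.002], [0.155, 0.988, 0.0], [-0.002, 0.0, -1.0]]
wrist_force: [-0.1, 0.1, -0.3]
gripper_width: 0.718
gripper_force: 0.0
```

```bash
python3 go.py .438 -.0085 .2 90 .438 -.0085 .062 90
```

```text
t 2.75 tcp [ 0.6201 -0.1276  0.0649] F [-0.1  0.1 -0.3] w 62.4 yang 81.1 j6 -101.9
[198.1, 89.6, -135.4] [0.0002, 0.0019, -0.1551]
[198.3, 89.5, 2.6] [0.0002, 0.0019, -0.1551]
```

move_arm(series=[{"grip": 0.4,"xyz": [0,0,0],"angular": [0,0,0]},{"grip": 0.4,"xyz": [0,0,0],"angular": [0,0,0]},{"grip": 0.4,"xyz": [0,0,0],"angular": [0,0,0]},{"grip": 0.4,"xyz": [0,0,0],"angular": [0,0,0]},{"grip": 0.4,"xyz": [0,0,-5],"angular": [0,0,0]},{"grip": 0.4,"xyz": [0,0,-20],"angular": [0,0,0]},{"grip": 0.4,"xyz": [0,0,-40],"angular": [0,0,0]},{"grip": 0.4,"xyz": [0,0,-60],"angular": [0,0,0]},{"grip": 0.4,"xyz": [0,0,-60],"angular": [0,0,0]}])

```text
time_s: 3.65
tcp_pos: [0.621, -0.1274, 0.126]
ee_rot: [[-0.988, 0.154, 0.005], [0.154, 0.988, 0.0], [-0.005, 0.001, -1.0]]
wrist_force: [1.1, 0.2, -3.6]
gripper_width: 0.639
gripper_force: 30.0
```

```bash
python3 go.py .438 -.0085 .13 90 .438 -.0085 .062 90
```

```text
t 3.65 tcp [ 0.621  -0.1274  0.126 ] F [ 1.1  0.2 -3.6] w 55.6 yang 81.1 j6 -101.9
[199.2, 89.3, -4.9] [0.0005, 0.005, -0.1549]
[199.5, 89.2, 63.1] [0.0005, 0.005, -0.1549]
```

move_arm(series=[{"grip": 0.4,"xyz": [25,11,-2],"angular": [0,0.002,-0.02]},{"grip": 0.4,"xyz": [58,26,-4],"angular": [0,0.003,-0.05]},{"grip": 0.4,"xyz": [93,42,-4],"angular": [0,0.003,-0.08]},{"grip": 0.4,"xyz": [128,57,-4],"angular": [0,0.003,-0.1]},{"grip": 0.4,"xyz": [160,72,-4],"angular": [0,0.003,-0.13]},{"grip": 0.4,"xyz": [185,83,-4],"angular": [0,0.003,-0.15]},{"grip": 0.4,"xyz": [199,89,-4],"angular": [0,0.003,-0.155]},{"grip": 0.4,"xyz": [199,89,-4],"angular": [0,0.003,-0.155]},{"grip": 0.4,"xyz": [199,89,-4],"angular": [0,0.003,-0.155]}])

```text
time_s: 4.55
tcp_pos: [0.4376, -0.0088, 0.1279]
ee_rot: [[-1.0, -0.0, -0.002], [-0.0, 1.0, 0.0], [0.002, 0.0, -1.0]]
wrist_force: [0.9, -0.3, -5.0]
gripper_width: 0.639
gripper_force: 30.0
```

```bash
python3 go.py .438 -.0085 .057 90
```

```text
t 4.55 tcp [ 0.4376 -0.0088  0.1279] F [ 0.9 -0.3 -5. ] w 55.6 yang 90.0 j6 -110.2
[-0.6, 0.3, 70.9] [0.0003, -0.0017, 0.0003]
```

Lower slowly to about 3 mm above the expected contact, then feel.

move_arm(series=[{"grip": 0.4,"xyz": [0,0,20],"angular": [0,0,0]},{"grip": 0.4,"xyz": [0,0,42],"angular": [0,0,0]},{"grip": 0.4,"xyz": [0,0,58],"angular": [0,0,0]},{"grip": 0.4,"xyz": [0,0,66],"angular": [0,0,0]},{"grip": 0.4,"xyz": [0,0,68],"angular": [0,0,0]},{"grip": 0.4,"xyz": [0,0,68],"angular": [0,0,0]}])

```text
time_s: 5.15
tcp_pos: [0.4375, -0.009, 0.06]
ee_rot: [[-1.0, 0.001, -0.002], [0.001, 1.0, 0.0], [0.002, 0.0, -1.0]]
wrist_force: [-0.3, -1.3, -4.8]
gripper_width: 0.637
gripper_force: 30.0
```

move_arm(series=[{"grip": 0.4,"xyz": [0,0,1],"angular": [0,0,0]},{"grip": 0.4,"xyz": [0,0,2],"angular": [0,0,0]},{"grip": 0.4,"xyz": [0,0,2],"angular": [0,0,0]}])

```text
time_s: 5.45
tcp_pos: [0.4369, -0.0088, 0.0584]
ee_rot: [[-1.0, 0.0, -0.001], [0.0, 1.0, 0.001], [0.001, 0.001, -1.0]]
wrist_force: [-0.1, -0.3, -3.5]
gripper_width: 0.64
gripper_force: 30.0
```

move_arm(series=[{"grip": 0.4,"xyz": [0,0,1],"angular": [0,0,0]},{"grip": 0.4,"xyz": [0,0,1],"angular": [0,0,0]},{"grip": 0.4,"xyz": [0,0,1],"angular": [0,0,0]}])

```text
time_s: 5.75
tcp_pos: [0.4367, -0.0089, 0.0571]
ee_rot: [[-1.0, 0.0, -0.002], [0.0, 1.0, 0.0], [0.002, 0.0, -1.0]]
wrist_force: [-0.2, 0.5, -4.1]
gripper_width: 0.641
gripper_force: 30.0
```

move_arm(series=[{"grip": 0.4,"xyz": [0,0,1],"angular": [0,0,0]},{"grip": 0.4,"xyz": [0,0,1],"angular": [0,0,0]},{"grip": 0.4,"xyz": [0,0,1],"angular": [0,0,0]}])

```text
time_s: 6.05
tcp_pos: [0.4368, -0.0089, 0.0566]
ee_rot: [[-1.0, -0.0, -0.002], [-0.0, 1.0, 0.0], [0.002, 0.0, -1.0]]
wrist_force: [-2.7, 0.7, 6.0]
gripper_width: 0.639
gripper_force: 30.0
```

Contact came exactly where expected, so the ledge at about -9.5 mm is right. Release, then rise.

move_arm(series=[{"grip": 1,"xyz": [0,0,-1],"angular": [0,0,0]},{"grip": 1,"xyz": [0,0,-1],"angular": [0,0,0]},{"grip": 1,"xyz": [0,0,-1],"angular": [0,0,0]},{"grip": 1,"xyz": [0,0,-5],"angular": [0,0,0]},{"grip": 1,"xyz": [0,0,-35],"angular": [0,0,0]},{"grip": 1,"xyz": [0,0,-75],"angular": [0,0,0]},{"grip": 1,"xyz": [0,0,-120],"angular": [0,0,0]},{"grip": 1,"xyz": [0,0,-165],"angular": [0,0,0]},{"grip": 1,"xyz": [0,0,-175],"angular": [0,0,0]}])

```text
time_s: 6.95
tcp_pos: [0.4398, -0.0085, 0.2367]
ee_rot: [[-1.0, -0.001, 0.009], [-0.001, 1.0, 0.003], [-0.009, 0.003, -1.0]]
wrist_force: [0.2, -0.1, -0.2]
gripper_width: 1.0
gripper_force: 0.0
```

```bash
python3 - <<'E'
from h import *
from station import r
T,S=r.capture("top"),r.capture("side")
pickle.dump(T,open("top2.pkl","wb"));pickle.dump(S,open("side2.pkl","wb"))
a=cv2.resize(T["img"][110:290,190:450,::-1],(520,360)); b=cv2.resize(S["img"][170:350,195:395,::-1],(400,360))
cv2.imwrite("pics/p2.png",cv2.resize(np.hstack([a,b]),(800,313)))
k=cont(S,(262,195,315,240),(0,90,30),(15,255,255));print("trivS",plane_circ(S,k,.0025))
E
python3 go.py .630 .137 .23 110 .630 .137 .107 110
```

```text
trivS ((613.0, -133.1, 126.8), array([ 614.7, -133.8]), array([116.8, 127.9]))
t 7.05 tcp [ 0.4379 -0.0087  0.2329] F [ 0.3 -0.1  0.3] w 86.7 yang 90.0 j6 -110.2
[-192.0, 145.7, 3.7] [0.0016, 0.0028, -0.3493]
[-191.7, 145.4, 126.7] [0.0016, 0.0028, -0.3493]
```

View pics/p2.png

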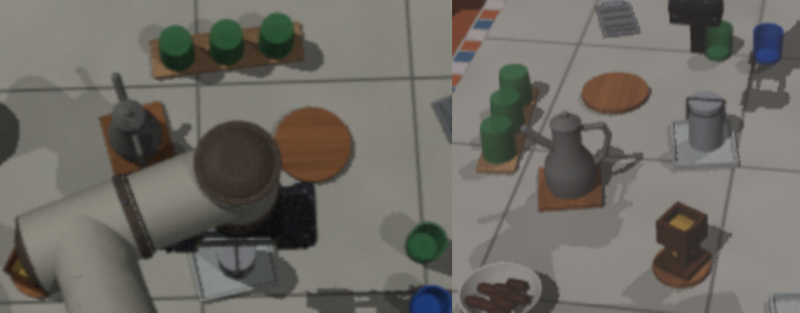

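The canister stands upright in the middle of the tray (side crop 706,125) and the trivet is clear (615,93). On to the pot.

move_arm(series=[{"grip": 1,"xyz": [-30,23,0],"angular": [0,0.003,-0.05]},{"grip": 1,"xyz": [-65,49,0],"angular": [0,0.003,-0.12]},{"grip": 1,"xyz": [-100,76,0],"angular": [0,0.003,-0.19]},{"grip": 1,"xyz": [-135,103,2],"angular": [0,0.003,-0.26]},{"grip": 1,"xyz": [-165,126,3],"angular": [0,0.003,-0.32]},{"grip": 1,"xyz": [-186,141,3],"angular": [0,0.003,-0.35]},{"grip": 1,"xyz": [-192,145,3],"angular": [0,0.003,-0.35]},{"grip": 1,"xyz": [-192,145,3],"angular": [0,0.003,-0.35]},{"grip": 1,"xyz": [-192,145,3],"angular": [0,0.003,-0.35]}])

```text
time_s: 7.95
tcp_pos: [0.628, 0.1353, 0.2262]
ee_rot: [[-0.94, -0.342, -0.008], [-0.342, 0.94, -0.001], [0.008, 0.002, -1.0]]
wrist_force: [-0.5, -0.8, 1.0]
gripper_width: 0.998
gripper_force: 0.0
```

```bash
python3 - <<'E'
from h import *
from station import r
S=r.capture("side")
cv2.imwrite("pics/s3.png",cv2.resize(S["img"][150:310,200:340,::-1],None,fx=3.7,fy=3.7,interpolation=cv2.INTER_CUBIC))
E
python3 go.py .630 .137 .107 110
```

```text
t 8.0 tcp [0.628  0.1352 0.2269] F [-0.1 -1.6  0.3] w 86.9 yang 110.0 j6 -96.4
[-3.4, 0.8, 119.9] [0.0016, -0.0071, -0.0]
```

View pics/s3.png

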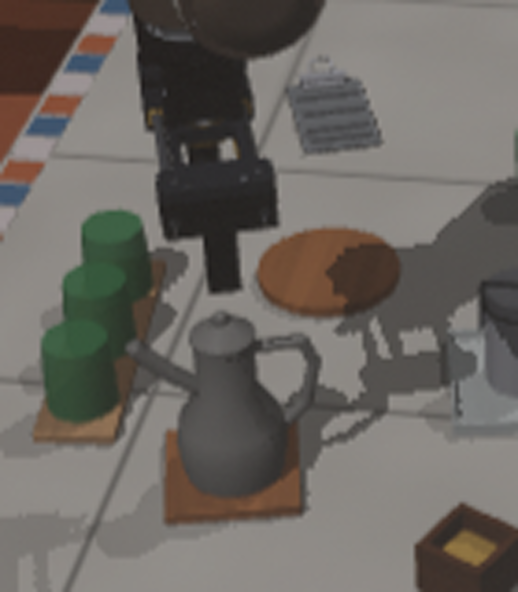

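The fingers (222,270) line up over the pot's lid (222,335). I'll descend to the neck and close.

move_arm(series=[{"grip": 1,"xyz": [-1,1,25],"angular": [0,-0.003,0]},{"grip": 1,"xyz": [-2,1,55],"angular": [0,-0.004,0]},{"grip": 1,"xyz": [-2,1,85],"angular": [0,-0.004,0]},{"grip": 1,"xyz": [-2,1,108],"angular": [0,-0.004,0]},{"grip": 1,"xyz": [-2,1,119],"angular": [0,-0.004,0]},{"grip": 1,"xyz": [-2,1,119],"angular": [0,-0.004,0]},{"grip": 1,"xyz": [-2,1,119],"angular": [0,-0.004,0]}])

```text
time_s: 8.7
tcp_pos: [0.6306, 0.1375, 0.11]
ee_rot: [[-0.939, -0.343, 0.0], [-0.343, 0.939, 0.002], [-0.001, 0.001, -1.0]]
wrist_force: [-0.1, -0.3, -0.2]
gripper_width: 1.002
gripper_force: 0.0
```

move_arm(series=[{"grip": 0.2,"xyz": [0,0,0],"angular": [0,0,0]},{"grip": 0.2,"xyz": [0,0,0],"angular": [0,0,0]},{"grip": 0.2,"xyz": [0,0,0],"angular": [0,0,0]},{"grip": 0.2,"xyz": [0,0,0],"angular": [0,0,0]},{"grip": 0.2,"xyz": [0,0,0],"angular": [0,0,0]},{"grip": 0.2,"xyz": [0,0,0],"angular": [0,0,0]},{"grip": 0.2,"xyz": [0,0,0],"angular": [0,0,0]},{"grip": 0.2,"xyz": [0,0,0],"angular": [0,0,0]},{"grip": 0.2,"xyz": [0,0,0],"angular": [0,0,0]},{"grip": 0.2,"xyz": [0,0,0],"angular": [0,0,0]}])

```text
time_s: 9.7
tcp_pos: [0.6301, 0.138, 0.1086]
ee_rot: [[-0.939, -0.343, -0.001], [-0.343, 0.939, 0.002], [0.001, 0.002, -1.0]]
wrist_force: [0.0, 1.8, 1.2]
gripper_width: 0.523
gripper_force: 29.5
```

```bash
python3 go.py .630 .137 .107 110
```

```text
t 9.7 tcp [0.6301 0.138  0.1086] F [0.  1.8 1.2] w 45.5 yang 110.0 j6 -96.5
[0.4, -0.9, 1.6] [0.0019, -0.0007, 0.0008]
```

move_arm(series=[{"grip": 0.2,"xyz": [0,0,0],"angular": [0,0,0]},{"grip": 0.2,"xyz": [0,0,0],"angular": [0,0,0]},{"grip": 0.2,"xyz": [0,0,-5],"angular": [0,0,0]},{"grip": 0.2,"xyz": [0,0,-20],"angular": [0,0,0]},{"grip": 0.2,"xyz": [0,0,-45],"angular": [0,0,0]},{"grip": 0.2,"xyz": [0,0,-65],"angular": [0,0,0]},{"grip": 0.2,"xyz": [0,0,-75],"angular": [0,0,0]},{"grip": 0.2,"xyz": [0,0,-75],"angular": [0,0,0]}])

```text
time_s: 10.5
tcp_pos: [0.6303, 0.1371, 0.1843]
ee_rot: [[-0.94, -0.342, -0.001], [-0.342, 0.94, 0.001], [0.0, 0.002, -1.0]]
wrist_force: [0.3, 0.3, -5.3]
gripper_width: 0.523
gripper_force: 29.2
```

```bash
python3 go.py .6145 -.132 .19 90 .6145 -.132 .111 90
```

```text
t 10.5 tcp [0.6303 0.1371 0.1843] F [ 0.3  0.3 -5.3] w 45.5 yang 110.0 j6 -96.5
[107.0, -247.5, -6.1] [0.0016, -0.0004, 0.3493]
[107.0, -247.6, 72.9] [0.0016, -0.0004, 0.3493]
```

move_arm(series=[{"grip": 0.2,"xyz": [6,-14,0],"angular": [0,0,0.02]},{"grip": 0.2,"xyz": [18,-40,-3],"angular": [0,0,0.06]},{"grip": 0.2,"xyz": [32,-74,-5],"angular": [0,0,0.11]},{"grip": 0.2,"xyz": [46,-108,-5],"angular": [0,0,0.16]},{"grip": 0.2,"xyz": [61,-142,-5],"angular": [0,0,0.21]},{"grip": 0.2,"xyz": [76,-176,-5],"angular": [0,0,0.26]},{"grip": 0.2,"xyz": [90,-208,-5],"angular": [0,0,0.31]},{"grip": 0.2,"xyz": [100,-233,-5],"angular": [0,0,0.34]},{"grip": 0.2,"xyz": [106,-245,-5],"angular": [0.001,0,0.349]},{"grip": 0.2,"xyz": [107,-248,-5],"angular": [0.001,0,0.349]}])

```text
time_s: 11.5
tcp_pos: [0.6131, -0.134, 0.1866]
ee_rot: [[-1.0, 0.002, -0.005], [0.002, 1.0, 0.0], [0.005, 0.0, -1.0]]
wrist_force: [-0.7, 0.6, -5.0]
gripper_width: 0.526
gripper_force: 29.4
```

move_arm(series=[{"grip": 0.2,"xyz": [0,0,0],"angular": [0,0,0]},{"grip": 0.2,"xyz": [0,0,0],"angular": [0,0,0]}])

```text
time_s: 11.7
tcp_pos: [0.6146, -0.1312, 0.1878]
ee_rot: [[-1.0, -0.002, -0.002], [-0.002, 1.0, 0.0], [0.002, 0.0, -1.0]]
wrist_force: [0.4, -0.1, -5.2]
gripper_width: 0.526
gripper_force: 29.4
```

```bash
python3 go.py .6145 -.132 .111 90
```

```text
t 11.7 tcp [ 0.6146 -0.1312  0.1878] F [ 0.4 -0.1 -5.2] w 45.8 yang 90.1 j6 -92.5
[-0.1, -0.8, 76.8] [0.0005, -0.0022, 0.0019]
```

move_arm(series=[{"grip": 0.2,"xyz": [0,0,20],"angular": [0,-0.001,0]},{"grip": 0.2,"xyz": [0,0,42],"angular": [0,-0.002,0]},{"grip": 0.2,"xyz": [0,0,62],"angular": [0,-0.002,0]},{"grip": 0.2,"xyz": [0,-0.5,73],"angular": [0,-0.002,0]},{"grip": 0.2,"xyz": [0,-0.5,76],"angular": [0,-0.002,0]},{"grip": 0.2,"xyz": [0,-0.5,76],"angular": [0,-0.002,0]},{"grip": 0.2,"xyz": [0,-0.5,76],"angular": [0,-0.002,0]}])

```text
time_s: 12.4
tcp_pos: [0.6155, -0.1324, 0.1135]
ee_rot: [[-1.0, -0.002, 0.003], [-0.002, 1.0, -0.0], [-0.003, -0.0, -1.0]]
wrist_force: [0.4, 0.7, -4.6]
gripper_width: 0.525
gripper_force: 29.5
```

move_arm(series=[{"grip": 0.2,"xyz": [0,0,1],"angular": [0,0,0]},{"grip": 0.2,"xyz": [0,0,2],"angular": [0,0,0]},{"grip": 0.2,"xyz": [0,0,2],"angular": [0,0,0]}])

```text
time_s: 12.7
tcp_pos: [0.6146, -0.1327, 0.1106]
ee_rot: [[-1.0, -0.001, 0.001], [-0.001, 1.0, 0.0], [-0.001, 0.0, -1.0]]
wrist_force: [0.2, -0.3, -4.8]
gripper_width: 0.524
gripper_force: 29.5
```

move_arm(series=[{"grip": 0.2,"xyz": [0,0,1],"angular": [0,0,0]},{"grip": 0.2,"xyz": [0,0,1],"angular": [0,0,0]},{"grip": 0.2,"xyz": [0,0,1],"angular": [0,0,0]}])

```text
time_s: 13.0
tcp_pos: [0.6145, -0.1327, 0.1093]
ee_rot: [[-1.0, -0.001, 0.0], [-0.001, 1.0, 0.0], [-0.0, 0.0, -1.0]]
wrist_force: [-0.3, 0.3, -4.6]
gripper_width: 0.527
gripper_force: 29.5
```

move_arm(series=[{"grip": 0.2,"xyz": [0,0,1],"angular": [0,0,0]},{"grip": 0.2,"xyz": [0,0,1],"angular": [0,0,0]},{"grip": 0.2,"xyz": [0,0,1],"angular": [0,0,0]}])

```text
time_s: 13.3
tcp_pos: [0.6147, -0.1326, 0.1086]
ee_rot: [[-1.0, -0.001, 0.001], [-0.001, 1.0, -0.0], [-0.001, -0.0, -1.0]]
wrist_force: [-0.7, 1.3, -2.9]
gripper_width: 0.524
gripper_force: 29.6
```

```bash
python3 - <<'E'
from h import *
from station import r
S=r.capture("side");T=r.capture("top");pickle.dump(S,open("side4.pkl","wb"));pickle.dump(T,open("top4.pkl","wb"))
a=cv2.resize(S["img"][150:310,225:365,::-1],(490,560),interpolation=cv2.INTER_CUBIC);b=cv2.resize(T["img"][130:290,220:300,::-1],(280,560),interpolation=cv2.INTER_CUBIC)
cv2.imwrite("pics/s4.png",np.hstack([a,b]))
for c,bx in((T,(240,160,300,220)),(S,(235,250,290,295))):
    k=cont(c,bx,(0,90,30),(15,255,255)); print("slab",len(k),plane_rect(c,k,.0025))
E
```

```text
slab 128 ((633.6244506835938, 138.5438232421875), (100.93904113769531, 99.44956970214844), 14.42347240447998)
slab 116 ((631.3260498046875, 136.39816284179688), (97.92878723144531, 106.62755584716797), 14.227606773376465)
```

View pics/s4.png

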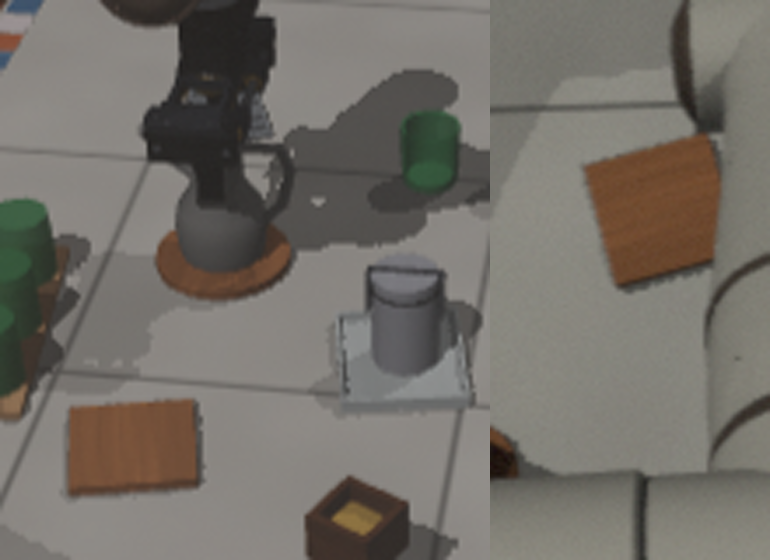

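```bash
python3 - <<'E'
from h import *
S=load("side4.pkl")
for p in((.6145,-.132,.0025),(.6145,-.132,.04),(.6245,-.132,.04)):
    q=cv2.projectPoints(np.array([p]),np.array(S["rvec"],float),np.array(S["tvec"],float),np.array(S["camera_matrix"]),None)[0].ravel(); print((q-[225,150])*3.5+1.25)
E
```

```text
[222.02232493 256.27127733]
[219.76614526 221.02464647]
[208.62240614 220.22850224]
```

The pot's belly (221) sits within about 1 mm of the trivet centre. Press lightly and release, then rise and go towards the burner.

move_arm(series=[{"grip": 0.2,"xyz": [0,0,1],"angular": [0,0,0]},{"grip": 0.2,"xyz": [0,0,1],"angular": [0,0,0]},{"grip": 1,"xyz": [0,0,1],"angular": [0,0,0]},{"grip": 1,"xyz": [0,0,1],"angular": [0,0,0]},{"grip": 1,"xyz": [0,0,1],"angular": [0,0,0]},{"grip": 1,"xyz": [0,0,1],"angular": [0,0,0]},{"grip": 1,"xyz": [0,0,-10],"angular": [0,0,0]},{"grip": 1,"xyz": [0,0,-35],"angular": [0,0,0]},{"grip": 1,"xyz": [0,0,-75],"angular": [0,0,0]},{"grip": 1,"xyz": [0,0,-110],"angular": [0,0,0]}])

```text
time_s: 14.4
tcp_pos: [0.6147, -0.1329, 0.2207]
ee_rot: [[-1.0, -0.001, 0.002], [-0.001, 1.0, -0.001], [-0.002, -0.001, -1.0]]
wrist_force: [1.0, -0.6, 0.9]
gripper_width: 0.997
gripper_force: 0.0
```

```bash
python3 - <<'E'
from h import *
T,S=load("top2.pkl"),load("side2.pkl")
T=load("top0.pkl")
tc=lambda x,y:(185+x/2.96-.33,120+y/2.96-.33); sc=lambda x,y:(195+x/3.3-.35,170+y/3.3-.35)
a=ray(T,[tc(51,380),tc(96,394),tc(75,458),tc(24,427)],.0865); b=ray(S,[sc(430,384),sc(486,407),sc(445,448),sc(388,426)],.0865)
print(a,a.mean(0),b,b.mean(0))
E
python3 go.py .425 .29 .2 65
```

```text
[[0.46032301 0.29986036 0.0865    ]
 [0.44718876 0.26150049 0.0865    ]
 [0.39317378 0.27865012 0.0865    ]
 [0.42068632 0.32209135 0.0865    ]] [0.43034297 0.29052558 0.0865    ] [[0.43764868 0.24937553 0.0865    ]
 [0.39230273 0.26983818 0.0865    ]
 [0.41583028 0.3187369  0.0865    ]
 [0.46098253 0.30068021 0.0865    ]] [0.42669106 0.2846577  0.0865    ]
t 14.4 tcp [ 0.6147 -0.1329  0.2207] F [ 1.  -0.6  0.9] w 86.8 yang 90.1 j6 -92.5
[189.2, 423.1, 20.2] [-0.0002, 0.0017, 0.4374]
```

move_arm(series=[{"grip": 1,"xyz": [18,41,0],"angular": [0,0,0.04]},{"grip": 1,"xyz": [36,82,0],"angular": [0,0,0.09]},{"grip": 1,"xyz": [54,123,0],"angular": [0,0,0.13]},{"grip": 1,"xyz": [72,164,0],"angular": [0,0,0.17]},{"grip": 1,"xyz": [90,205,0],"angular": [0,0,0.21]},{"grip": 1,"xyz": [108,246,0],"angular": [0,0,0.26]},{"grip": 1,"xyz": [126,287,0],"angular": [0,0,0.3]},{"grip": 1,"xyz": [144,328,0],"angular": [0,0,0.34]},{"grip": 1,"xyz": [162,365,10],"angular": [0,0.001,0.39]},{"grip": 1,"xyz": [178,395,15],"angular": [0,0.001,0.43]}])

```text
time_s: 15.4
tcp_pos: [0.4352, 0.2641, 0.2038]
ee_rot: [[-0.909, 0.417, 0.0], [0.417, 0.909, 0.001], [0.0, 0.001, -1.0]]
wrist_force: [-0.2, 0.2, -1.2]
gripper_width: 0.994
gripper_force: 0.0
```

```bash
python3 go.py .427 .286 .16 65
```

```text
t 15.4 tcp [0.4352 0.2641 0.2038] F [-0.2  0.2 -1.2] w 86.5 yang 65.4 j6 -164.1
[16.5, 16.4, 43.9] [0.0014, -0.0002, 0.0065]
```

move_arm(series=[{"grip": 1,"xyz": [8,8,20],"angular": [0,0,0]},{"grip": 1,"xyz": [15,15,35],"angular": [0.001,0,0.006]},{"grip": 1,"xyz": [16,16,44],"angular": [0.001,0,0.006]},{"grip": 1,"xyz": [16,16,44],"angular": [0.001,0,0.006]},{"grip": 1,"xyz": [16,16,44],"angular": [0.001,0,0.006]}])

```text
time_s: 15.9
tcp_pos: [0.4288, 0.2832, 0.16]
ee_rot: [[-0.907, 0.422, -0.0], [0.422, 0.907, -0.0], [-0.0, -0.0, -1.0]]
wrist_force: [-0.1, -0.9, 0.3]
gripper_width: 0.999
gripper_force: 0.0
```

```bash
python3 go.py .427 .286 .07 65; python3 - <<'E'
from h import *
from station import r
S=r.capture("side");T=r.capture("top");pickle.dump(S,open("side5.pkl","wb"))
a=cv2.resize(S["img"][200:350,250:390,::-1],(560,600),interpolation=cv2.INTER_CUBIC)
b=cv2.resize(S["img"][175:255,250:300,::-1],(240,384));b=cv2.copyMakeBorder(b,0,216,0,0,cv2.BORDER_CONSTANT)
cv2.imwrite("pics/s5.png",np.hstack([a,b]))
E
```

```text
t 15.9 tcp [0.4288 0.2832 0.16  ] F [-0.1 -0.9  0.3] w 87.0 yang 65.1 j6 -166.5
[2.8, 1.8, 90.0] [-0.0002, 0.0, 0.0009]
```

View pics/s5.png

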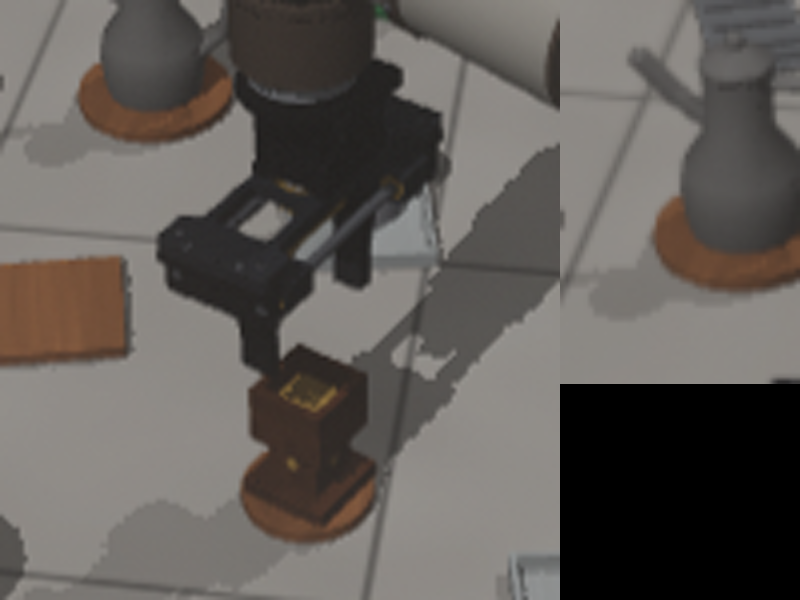

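The pot stands upright. The fingers, tips at (262,365) and (352,283), are parallel to the burner's side and centred on it, so I'll descend and grip.

move_arm(series=[{"grip": 1,"xyz": [1,1,25],"angular": [0,0,0]},{"grip": 1,"xyz": [1,1,52],"angular": [0,0,0]},{"grip": 1,"xyz": [2,2,75],"angular": [0,0,0]},{"grip": 1,"xyz": [2,2,86],"angular": [0,0,0]},{"grip": 1,"xyz": [2,2,86],"angular": [0,0,0]},{"grip": 1,"xyz": [2,2,86],"angular": [0,0,0]}])

```text
time_s: 16.6
tcp_pos: [0.428, 0.2865, 0.0742]
ee_rot: [[-0.907, 0.421, 0.0], [0.422, 0.907, 0.001], [-0.0, 0.001, -1.0]]
wrist_force: [-0.9, -0.6, 0.1]
gripper_width: 1.005
gripper_force: 0.0
```

move_arm(series=[{"grip": 0.4,"xyz": [0,0,0],"angular": [0,0,0]},{"grip": 0.4,"xyz": [0,0,0],"angular": [0,0,0]},{"grip": 0.4,"xyz": [0,0,0],"angular": [0,0,0]},{"grip": 0.4,"xyz": [0,0,0],"angular": [0,0,0]},{"grip": 0.4,"xyz": [0,0,0],"angular": [0,0,0]},{"grip": 0.4,"xyz": [0,0,0],"angular": [0,0,0]},{"grip": 0.4,"xyz": [0,0,0],"angular": [0,0,0]},{"grip": 0.4,"xyz": [0,0,0],"angular": [0,0,0]},{"grip": 0.4,"xyz": [0,0,0],"angular": [0,0,0]},{"grip": 0.4,"xyz": [0,0,0],"angular": [0,0,0]}])

```text
time_s: 17.6
tcp_pos: [0.4279, 0.287, 0.0738]
ee_rot: [[-0.907, 0.421, 0.001], [0.421, 0.907, 0.001], [-0.0, 0.002, -1.0]]
wrist_force: [1.6, 3.6, 2.8]
gripper_width: 0.598
gripper_force: 29.8
```

```bash
python3 go.py .427 .286 .15 65
```

```text
t 17.6 tcp [0.4279 0.287  0.0738] F [1.6 3.6 2.8] w 52.0 yang 65.1 j6 -166.8
[0.4, -1.1, -76.2] [0.0016, 0.0003, 0.0017]
```

move_arm(series=[{"grip": 0.4,"xyz": [0,0,-5],"angular": [0,0,0]},{"grip": 0.4,"xyz": [0,0,-20],"angular": [0,0,0]},{"grip": 0.4,"xyz": [0,0,-42],"angular": [0,0,0]},{"grip": 0.4,"xyz": [0,0,-65],"angular": [0,0,0]},{"grip": 0.4,"xyz": [0,0,-75],"angular": [0,0,0]},{"grip": 0.4,"xyz": [0,0,-75],"angular": [0,0,0]}])

```text
time_s: 18.2
tcp_pos: [0.4268, 0.2854, 0.1485]
ee_rot: [[-0.907, 0.422, -0.002], [0.422, 0.907, -0.001], [0.001, -0.001, -1.0]]
wrist_force: [0.8, 0.1, -2.9]
gripper_width: 0.601
gripper_force: 29.8
```

```bash
python3 go.py .6325 .138 .14 104
```

```text
t 18.2 tcp [0.4268 0.2854 0.1485] F [ 0.8  0.1 -2.9] w 52.2 yang 65.0 j6 -166.8
[-248.7, -46.7, 8.3] [-0.001, -0.0015, -0.6802]
```

move_arm(series=[{"grip": 0.4,"xyz": [-14,-3,0],"angular": [0,0,-0.04]},{"grip": 0.4,"xyz": [-42,-8,0],"angular": [0,0,-0.12]},{"grip": 0.4,"xyz": [-76,-14,0],"angular": [0,0,-0.21]},{"grip": 0.4,"xyz": [-112,-21,0],"angular": [0,0,-0.31]},{"grip": 0.4,"xyz": [-148,-28,0],"angular": [0,0,-0.41]},{"grip": 0.4,"xyz": [-184,-35,0],"angular": [0,0,-0.51]},{"grip": 0.4,"xyz": [-215,-40,4],"angular": [0,0,-0.6]},{"grip": 0.4,"xyz": [-239,-45,8],"angular": [0,-0.001,-0.66]},{"grip": 0.4,"xyz": [-249,-47,8],"angular": [-0.001,-0.001,-0.68]},{"grip": 0.4,"xyz": [-249,-47,8],"angular": [-0.001,-0.001,-0.68]}])

```text
time_s: 19.2
tcp_pos: [0.6325, 0.1366, 0.1369]
ee_rot: [[-0.971, -0.239, -0.005], [-0.239, 0.971, -0.002], [0.006, -0.0, -1.0]]
wrist_force: [-0.3, -0.3, -2.9]
gripper_width: 0.595
gripper_force: 29.8
```

move_arm(series=[{"grip": 0.4,"xyz": [0,0,0],"angular": [0,0,0]},{"grip": 0.4,"xyz": [0,0,0],"angular": [0,0,0]}])

```text
time_s: 19.4
tcp_pos: [0.6321, 0.1388, 0.1393]
ee_rot: [[-0.97, -0.243, -0.002], [-0.243, 0.97, -0.0], [0.002, 0.0, -1.0]]
wrist_force: [0.5, 0.8, -2.6]
gripper_width: 0.602
gripper_force: 29.8
```

```bash
python3 go.py .6325 .138 .077 104
```

```text
t 19.4 tcp [0.6321 0.1388 0.1393] F [ 0.5  0.8 -2.6] w 52.4 yang 104.0 j6 -102.6
[-0.3, -0.9, 62.3] [0.0002, -0.0019, 0.0007]
```

Lower to ~2 mm above, then look before touching down, and measure the now-clear coaster.

move_arm(series=[{"grip": 0.4,"xyz": [0,-0.5,20],"angular": [0,-0.002,0]},{"grip": 0.4,"xyz": [0,-0.5,40],"angular": [0,-0.002,0]},{"grip": 0.4,"xyz": [0,-0.5,56],"angular": [0,-0.002,0]},{"grip": 0.4,"xyz": [0,-0.5,62],"angular": [0,-0.002,0]},{"grip": 0.4,"xyz": [0,-0.5,63],"angular": [0,-0.002,0]},{"grip": 0.4,"xyz": [0,-0.5,63],"angular": [0,-0.002,0]}])

```text
time_s: 20.0
tcp_pos: [0.6337, 0.1385, 0.078]
ee_rot: [[-0.97, -0.243, 0.003], [-0.243, 0.97, 0.001], [-0.004, 0.0, -1.0]]
wrist_force: [0.5, -0.3, -3.2]
gripper_width: 0.598
gripper_force: 29.8
```

```bash
python3 go.py; python3 - <<'E'
from h import *
from station import r
S=r.capture("side");T=r.capture("top");pickle.dump(S,open("side6.pkl","wb"));pickle.dump(T,open("top6.pkl","wb"))
a=cv2.resize(S["img"][220:340,220:360,::-1],(700,600),interpolation=cv2.INTER_CUBIC)
for p in((.6325,.138,.0025),(.6325,.138,.012)):
    q=cv2.projectPoints(np.array([p]),np.array(S["rvec"],float),np.array(S["tvec"],float),np.array(S["camera_matrix"]),None)[0].ravel(); q=(q-[220,220])*5+2;print(q);cv2.circle(a,(int(q[0]),int(q[1])),3,(0,255,0),-1)
cv2.imwrite("pics/s6.png",a)
for c,bx in((T,(185,240,240,290)),(S,(300,300,355,340))):
    try:
        k=cont(c,bx,(0,90,30),(18,255,255)); print("coaster",len(k),plane_circ(c,k,.0025))
    except Exception as e: print(e)
E
```

```text
t 20.0 tcp [0.6337 0.1385 0.078 ] F [ 0.5 -0.3 -3.2] w 52.0 yang 104.1 j6 -102.6
[212.02087031 288.00079667]
[210.67899074 274.66471183]
max() iterable argument is empty
coaster 81 ((429.7, 288.8, 89.5), array([429.4, 288.9]), array([81.7, 89.7]))
```

View pics/s6.png

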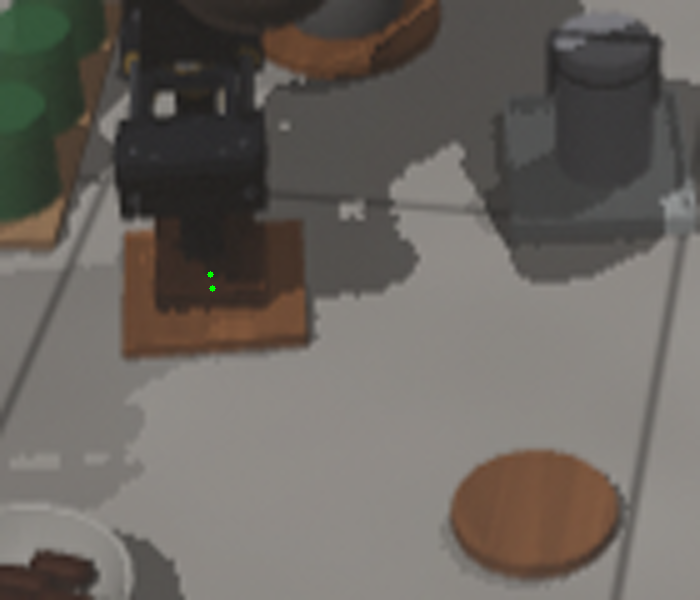

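The burner's foot (155–270) is centred on the slab (122–305) to about 1 mm, with the coaster clear at (535,510). Set down.

move_arm(series=[{"grip": 0.4,"xyz": [0,0,1],"angular": [0,0,0]},{"grip": 0.4,"xyz": [0,0,2],"angular": [0,0,0]},{"grip": 0.4,"xyz": [0,0,3],"angular": [0,0,0]},{"grip": 0.4,"xyz": [0,0,3],"angular": [0,0,0]},{"grip": 0.4,"xyz": [0,0,3],"angular": [0,0,0]}])

```text
time_s: 20.6
tcp_pos: [0.6334, 0.138, 0.0741]
ee_rot: [[-0.97, -0.242, 0.002], [-0.242, 0.97, 0.001], [-0.002, 0.0, -1.0]]
wrist_force: [-0.2, -0.0, -2.9]
gripper_width: 0.6
gripper_force: 29.8
```

move_arm(series=[{"grip": 0.4,"xyz": [0,0,1],"angular": [0,0,0]},{"grip": 0.4,"xyz": [0,0,1],"angular": [0,0,0]},{"grip": 0.4,"xyz": [0,0,1],"angular": [0,0,0]}])

```text
time_s: 20.9
tcp_pos: [0.6336, 0.1381, 0.0738]
ee_rot: [[-0.97, -0.243, 0.003], [-0.243, 0.97, 0.001], [-0.003, 0.0, -1.0]]
wrist_force: [-0.9, 0.2, 1.8]
gripper_width: 0.6
gripper_force: 29.8
```

move_arm(series=[{"grip": 1,"xyz": [0,0,-0.5],"angular": [0,0,0]},{"grip": 1,"xyz": [0,0,-0.5],"angular": [0,0,0]},{"grip": 1,"xyz": [0,0,-0.5],"angular": [0,0,0]},{"grip": 1,"xyz": [0,0,-0.5],"angular": [0,0,0]},{"grip": 1,"xyz": [0,0,-10],"angular": [0,0,0]},{"grip": 1,"xyz": [0,0,-40],"angular": [0,0,0]},{"grip": 1,"xyz": [0,0,-80],"angular": [0,0,0]},{"grip": 1,"xyz": [0,0,-110],"angular": [0,0,0]}])

```text
time_s: 21.7
tcp_pos: [0.6339, 0.138, 0.1864]
ee_rot: [[-0.97, -0.243, 0.005], [-0.243, 0.97, 0.001], [-0.005, 0.0, -1.0]]
wrist_force: [0.9, 0.9, 0.4]
gripper_width: 0.997
gripper_force: 0.0
```

```bash
python3 go.py .437 -.0089 .17 90
```

```text
t 21.7 tcp [0.6339 0.138  0.1864] F [0.9 0.9 0.4] w 86.8 yang 104.1 j6 -102.6
[226.7, -94.7, 15.2] [0.0007, 0.0052, 0.2453]
```

move_arm(series=[{"grip": 1,"xyz": [36,-15,0],"angular": [0,0.002,0.04]},{"grip": 1,"xyz": [76,-32,0],"angular": [0,0.003,0.08]},{"grip": 1,"xyz": [116,-48,0],"angular": [0,0.003,0.12]},{"grip": 1,"xyz": [156,-65,5],"angular": [0,0.003,0.17]},{"grip": 1,"xyz": [190,-80,10],"angular": [0,0.003,0.21]},{"grip": 1,"xyz": [217,-91,15],"angular": [0,0.003,0.24]},{"grip": 1,"xyz": [227,-95,15],"angular": [0,0.003,0.245]},{"grip": 1,"xyz": [227,-95,15],"angular": [0,0.003,0.245]},{"grip": 1,"xyz": [227,-95,15],"angular": [0,0.003,0.245]}])

```text
time_s: 22.6
tcp_pos: [0.4375, -0.0087, 0.1686]
ee_rot: [[-1.0, -0.001, 0.002], [-0.001, 1.0, 0.001], [-0.002, 0.001, -1.0]]
wrist_force: [0.2, -0.3, 0.1]
gripper_width: 0.998
gripper_force: 0.0
```

```bash
python3 go.py .437 -.0089 .058 90;python3 - <<'E'
from h import *
from station import r
S=r.capture("side");T=r.capture("top");pickle.dump(S,open("side7.pkl","wb"));pickle.dump(T,open("top7.pkl","wb"))
for c,bx in((T,(185,240,240,290)),(S,(300,300,355,340))):
    try:
        k=cont(c,bx,(0,90,30),(18,255,255)); print("coaster",len(k),plane_circ(c,k,.0025))
    except Exception as e: print(e)
E
```

```text
t 22.6 tcp [ 0.4375 -0.0087  0.1686] F [ 0.2 -0.3  0.1] w 86.8 yang 90.0 j6 -110.2
[0.8, -0.3, 110.6] [0.0009, 0.002, 0.0006]
coaster 70 ((427.8, 296.3, 82.5), array([427.9, 297. ]), array([70.3, 80.2]))
coaster 81 ((429.7, 288.8, 89.5), array([429.4, 288.9]), array([81.7, 89.7]))
```

move_arm(series=[{"grip": 1,"xyz": [0,0,30],"angular": [0,0.001,0]},{"grip": 1,"xyz": [0,0,65],"angular": [0,0.001,0]},{"grip": 1,"xyz": [0,0,95],"angular": [0,0.001,0]},{"grip": 1,"xyz": [0,0,110],"angular": [0,0.001,0]},{"grip": 1,"xyz": [0,0,110],"angular": [0,0.001,0]},{"grip": 1,"xyz": [0,0,110],"angular": [0,0.001,0]}])

```text
time_s: 23.3
tcp_pos: [0.4369, -0.0087, 0.0577]
ee_rot: [[-1.0, -0.001, -0.002], [-0.001, 1.0, 0.0], [0.002, 0.0, -1.0]]
wrist_force: [0.8, 0.0, 0.3]
gripper_width: 0.998
gripper_force: 0.0
```

move_arm(series=[{"grip": 0.4,"xyz": [0,0,0],"angular": [0,0,0]},{"grip": 0.4,"xyz": [0,0,0],"angular": [0,0,0]},{"grip": 0.4,"xyz": [0,0,0],"angular": [0,0,0]},{"grip": 0.4,"xyz": [0,0,0],"angular": [0,0,0]},{"grip": 0.4,"xyz": [0,0,0],"angular": [0,0,0]},{"grip": 0.4,"xyz": [0,0,0],"angular": [0,0,0]},{"grip": 0.4,"xyz": [0,0,0],"angular": [0,0,0]},{"grip": 0.4,"xyz": [0,0,0],"angular": [0,0,0]},{"grip": 0.4,"xyz": [0,0,0],"angular": [0,0,0]}])

```text
time_s: 24.2
tcp_pos: [0.4361, -0.0091, 0.0579]
ee_rot: [[-1.0, 0.0, -0.001], [0.0, 1.0, 0.001], [0.001, 0.001, -1.0]]
wrist_force: [-1.5, 1.7, 5.5]
gripper_width: 0.636
gripper_force: 30.0
```

move_arm(series=[{"grip": 0.4,"xyz": [0,0,-5],"angular": [0,0,0]},{"grip": 0.4,"xyz": [0,0,-20],"angular": [0,0,0]},{"grip": 0.4,"xyz": [0,0,-42],"angular": [0,0,0]},{"grip": 0.4,"xyz": [0,0,-65],"angular": [0,0,0]},{"grip": 0.4,"xyz": [0,0,-80],"angular": [0,0,0]},{"grip": 0.4,"xyz": [0,0,-80],"angular": [0,0,0]}])

```text
time_s: 24.8
tcp_pos: [0.4366, -0.0091, 0.1388]
ee_rot: [[-1.0, 0.0, 0.001], [0.0, 1.0, 0.002], [-0.001, 0.002, -1.0]]
wrist_force: [0.4, 0.1, -4.0]
gripper_width: 0.638
gripper_force: 30.0
```

```bash
python3 go.py .429 .292 .14 110
```

```text
t 24.8 tcp [ 0.4366 -0.0091  0.1388] F [ 0.4  0.1 -4. ] w 55.5 yang 90.0 j6 -110.2
[7.7, 301.1, -0.7] [0.0013, 0.0015, -0.3494]
```

```bash
python3 - <<'E'
from h import *
from scipy.optimize import least_squares
S=load("side7.pkl")
def fit(c,k,R,top=False):
    h=cv2.convexHull(k.astype(np.int32))[:,0]; m=np.median(h[:,1])
    v0=(h[:,1].min()+h[:,1].max())/2; u0=(h[:,0].min()+h[:,0].max())/2
    d=h-[u0,v0]; g=5 
    b=h[d[:,1]<-3]; f=h[d[:,1]>3]
    w=np.r_[ray(c,b,.0025)[:,:2],ray(c,f,-.0095)[:,:2]]*1000
    s=least_squares(lambda p:np.hypot(*(w-p[:2]).T)-p[2],[*w.mean(0),R],loss="soft_l1"); return s.x.round(1),np.abs(s.fun).mean().round(2)
print("coaster S",fit(S,cont(S,(300,300,355,340),(0,90,30),(18,255,255)),42))
print("trivet S",fit(load("side2.pkl"),cont(load("side2.pkl"),(262,195,315,240),(0,90,30),(18,255,255)),60))
T=load("top7.pkl");k=cont(T,(185,240,240,290),(0,90,30),(18,255,255))
print("top extents",k.min(0),k.max(0)); w=ray(T,cv2.convexHull(k.astype(np.int32))[:,0],.0025)[:,:2]*1000;print(w.round(0).tolist())
E
```

```text
coaster S (array([430.5, 282.9,  39. ]), np.float64(0.57))
trivet S (array([ 616.5, -142. ,   55.4]), np.float64(1.43))
top extents [196 252] [217 280]
[[465.0, 307.0], [395.0, 277.0], [392.0, 277.0], [390.0, 280.0], [390.0, 301.0], [393.0, 309.0], [396.0, 314.0], [410.0, 328.0], [426.0, 333.0], [434.0, 333.0], [450.0, 328.0], [458.0, 323.0], [460.0, 321.0], [466.0, 313.0]]
```

move_arm(series=[{"grip": 0.4,"xyz": [0,15,0],"angular": [0,0,-0.02]},{"grip": 0.4,"xyz": [1,42,0],"angular": [0,0,-0.05]},{"grip": 0.4,"xyz": [2,77,0],"angular": [0,0,-0.09]},{"grip": 0.4,"xyz": [3,115,0],"angular": [0,0,-0.13]},{"grip": 0.4,"xyz": [4,154,0],"angular": [0,0,-0.17]},{"grip": 0.4,"xyz": [5,193,0],"angular": [0,0,-0.22]},{"grip": 0.4,"xyz": [6,232,0],"angular": [0,0,-0.27]},{"grip": 0.4,"xyz": [7,266,0],"angular": [0,0,-0.31]},{"grip": 0.4,"xyz": [7,290,0],"angular": [0,0,-0.34]},{"grip": 0.4,"xyz": [7,300,0],"angular": [0,0,-0.35]}])

```text
time_s: 25.8
tcp_pos: [0.4283, 0.2923, 0.1357]
ee_rot: [[-0.939, -0.345, -0.004], [-0.345, 0.939, -0.001], [0.004, 0.0, -1.0]]
wrist_force: [0.2, -0.9, -4.4]
gripper_width: 0.639
gripper_force: 30.0
```

move_arm(series=[{"grip": 0.4,"xyz": [0,0,0],"angular": [0,0,0]},{"grip": 0.4,"xyz": [0,0,0],"angular": [0,0,0]},{"grip": 0.4,"xyz": [0,0,0],"angular": [0,0,0]}])

```text
time_s: 26.1
tcp_pos: [0.4287, 0.2892, 0.1372]
ee_rot: [[-0.94, -0.341, -0.003], [-0.341, 0.94, -0.001], [0.003, 0.0, -1.0]]
wrist_force: [-0.4, 0.3, -3.8]
gripper_width: 0.637
gripper_force: 30.0
```

Top-view arc gives the coaster centre as (0.4295, 0.2915), which agrees with the side view.

```bash
python3 go.py .4295 .2915 .069 110
```

```text
t 26.1 tcp [0.4287 0.2892 0.1372] F [-0.4  0.3 -3.8] w 55.4 yang 110.0 j6 -121.9
[-1.8, 1.9, 68.2] [0.0002, -0.0034, -0.0009]
```

move_arm(series=[{"grip": 0.4,"xyz": [-1,1,20],"angular": [0,-0.002,0]},{"grip": 0.4,"xyz": [-1,2,42],"angular": [0,-0.003,0]},{"grip": 0.4,"xyz": [-1,2,60],"angular": [0,-0.003,0]},{"grip": 0.4,"xyz": [-1,2,67],"angular": [0,-0.003,0]},{"grip": 0.4,"xyz": [-1,2,67],"angular": [0,-0.003,0]},{"grip": 0.4,"xyz": [-1,2,67],"angular": [0,-0.003,0]}])

```text
time_s: 26.7
tcp_pos: [0.4298, 0.2931, 0.0716]
ee_rot: [[-0.94, -0.342, 0.002], [-0.342, 0.94, 0.002], [-0.003, 0.002, -1.0]]
wrist_force: [-0.4, 0.9, -3.5]
gripper_width: 0.637
gripper_force: 30.0
```

```bash
python3 go.py .4295 .2915 .066 110; python3 - <<'E'
from h import *
from station import r
S=r.capture("side");T=r.capture("top")
a=cv2.resize(S["img"][260:350,280:390,::-1],(715,585),interpolation=cv2.INTER_CUBIC)
cv2.imwrite("pics/s8.png",a)
E
```

```text
t 26.7 tcp [0.4298 0.2931 0.0716] F [-0.4  0.9 -3.5] w 55.4 yang 110.0 j6 -122.2
[0.9, -1.4, 5.5] [0.0015, 0.0028, 0.0005]
```

View pics/s8.png

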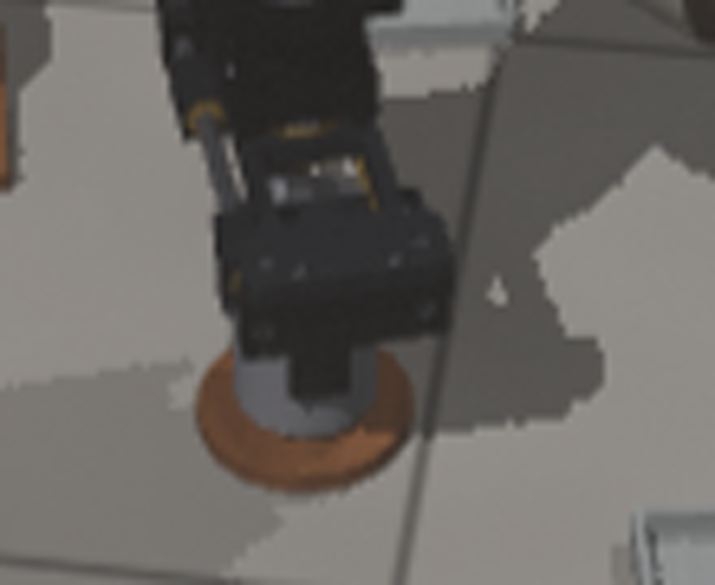

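The canister (237–377) is centred on the coaster (195–413) to about 1 mm. Set it down.

move_arm(series=[{"grip": 0.4,"xyz": [0,0,1],"angular": [0,0.001,0]},{"grip": 0.4,"xyz": [0,-0.5,2],"angular": [0,0.001,0]},{"grip": 0.4,"xyz": [0,-0.5,3],"angular": [0,0.001,0]},{"grip": 0.4,"xyz": [0,-0.5,4],"angular": [0,0.001,0]},{"grip": 0.4,"xyz": [0,-0.5,4],"angular": [0,0.001,0]},{"grip": 0.4,"xyz": [0,-0.5,4],"angular": [0,0.001,0]}])

```text
time_s: 27.4
tcp_pos: [0.4294, 0.2926, 0.0667]
ee_rot: [[-0.939, -0.343, -0.0], [-0.343, 0.939, 0.001], [-0.0, 0.001, -1.0]]
wrist_force: [-0.7, 0.0, -3.5]
gripper_width: 0.641
gripper_force: 30.0
```

move_arm(series=[{"grip": 0.4,"xyz": [0,0,1],"angular": [0,0,0]},{"grip": 0.4,"xyz": [0,0,1],"angular": [0,0,0]},{"grip": 0.4,"xyz": [0,0,1],"angular": [0,0,0]}])

```text
time_s: 27.7
tcp_pos: [0.4295, 0.2927, 0.066]
ee_rot: [[-0.939, -0.343, 0.0], [-0.343, 0.939, 0.001], [-0.001, 0.001, -1.0]]
wrist_force: [-1.4, 0.1, -1.5]
gripper_width: 0.636
gripper_force: 30.0
```

Touching. Push 1 mm more, release and rise; then on to the cup.

move_arm(series=[{"grip": 0.4,"xyz": [0,0,0.7],"angular": [0,0,0]},{"grip": 0.4,"xyz": [0,0,0.7],"angular": [0,0,0]},{"grip": 1,"xyz": [0,0,0],"angular": [0,0,0]},{"grip": 1,"xyz": [0,0,0],"angular": [0,0,0]},{"grip": 1,"xyz": [0,0,0],"angular": [0,0,0]},{"grip": 1,"xyz": [0,0,0],"angular": [0,0,0]},{"grip": 1,"xyz": [0,0,-10],"angular": [0,0,0]},{"grip": 1,"xyz": [0,0,-40],"angular": [0,0,0]},{"grip": 1,"xyz": [0,0,-85],"angular": [0,0,0]},{"grip": 1,"xyz": [0,0,-120],"angular": [0,0,0]}])

```text
time_s: 28.7
tcp_pos: [0.4298, 0.2927, 0.1887]
ee_rot: [[-0.939, -0.343, 0.002], [-0.343, 0.939, 0.002], [-0.003, 0.002, -1.0]]
wrist_force: [0.8, 0.4, 0.1]
gripper_width: 0.998
gripper_force: 0.0
```

```bash
python3 go.py .45 -.29 .19 90; python3 - <<'E'
from h import *
from station import r
T,S=r.capture("top"),r.capture("side");pickle.dump(S,open("side9.pkl","wb"));pickle.dump(T,open("top9.pkl","wb"))
G=lambda c,b:cont(c,b,(50,80,20),(90,255,255)); B=lambda c,b:cont(c,b,(105,100,20),(130,255,255))
k=G(T,(415,230,450,267)); print("T cup at rim/foot",plane_circ(T,k,.0505),plane_circ(T,k,-.0095)); b0=k.min(0),k.max(0);print(b0)
k=B(T,(420,268,455,303)); print("T blue",plane_circ(T,k,.0505),k.min(0),k.max(0))
k=G(S,(332,175,362,208)); print("S cup",k.min(0),k.max(0))
a=cv2.resize(T["img"][220:310,400:470,::-1],(350,450),interpolation=cv2.INTER_CUBIC);b=cv2.resize(S["img"][170:215,325:395,::-1],(450,289),interpolation=cv2.INTER_CUBIC)
b=cv2.copyMakeBorder(b,0,450-289,0,0,cv2.BORDER_CONSTANT);cv2.imwrite("pics/c9.png",np.hstack([a,b]))
E
```

```text
t 28.7 tcp [0.4298 0.2927 0.1887] F [0.8 0.4 0.1] w 86.9 yang 110.1 j6 -122.1
[181.0, -554.2, -2.7] [0.0021, 0.0023, 0.3502]
T cup at rim/foot ((447.7, -287.6, 61.4), array([ 447.8, -288.5]), array([52.2, 62. ])) ((458.4, -299.8, 64.0), array([ 458.5, -300.8]), array([54.4, 64.6]))
(array([424, 238]), array([446, 260]))
T blue ((355.9, -288.2, 61.1), array([ 355.6, -289. ]), array([54.8, 61.2])) [426 274] [449 296]
S cup [342 192] [353 203]
```

View pics/c9.png

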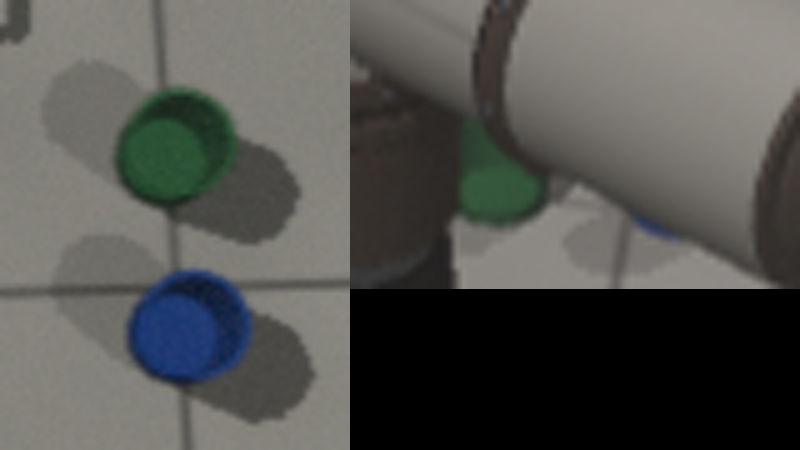

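The upright green cup has its rim centre near (180,144) and inner floor near (163,160). The blue one is 90 mm nearer the robot.

```bash
python3 - <<'E'
from h import *
T=load("top9.pkl");S0=load("side0.pkl")
print("rim",ray(T,(400+180/5-.4,220+144/5-.4),.0505),"floor",ray(T,(400+163/5-.4,220+160/5-.4),-.0045))
sc=lambda x,y:(195+x/3.3-.35,170+y/3.3-.35)
print("S rim",ray(S0,sc(504.5,53),.0505),"S foot",ray(S0,sc(504,97),-.005))
E
```

```text
rim [[ 0.44917452 -0.29032367  0.0505    ]] floor [[ 0.45070465 -0.29213781 -0.0045    ]]
S rim [[ 0.44932869 -0.2971697   0.0505    ]] S foot [[ 0.45050348 -0.30436616 -0.005     ]]
```

move_arm(series=[{"grip": 1,"xyz": [14,-43,-1],"angular": [0,0.001,0.03]},{"grip": 1,"xyz": [28,-86,-2],"angular": [0,0.002,0.06]},{"grip": 1,"xyz": [42,-129,-3],"angular": [0,0.002,0.09]},{"grip": 1,"xyz": [56,-172,-3],"angular": [0,0.002,0.12]},{"grip": 1,"xyz": [70,-215,-3],"angular": [0,0.002,0.15]},{"grip": 1,"xyz": [84,-258,-3],"angular": [0,0.002,0.18]},{"grip": 1,"xyz": [98,-301,-3],"angular": [0,0.002,0.21]},{"grip": 1,"xyz": [112,-344,-3],"angular": [0,0.002,0.24]},{"grip": 1,"xyz": [126,-387,-3],"angular": [0,0.002,0.26]},{"grip": 1,"xyz": [137,-420,-3],"angular": [0,0.002,0.28]}])

```text
time_s: 29.8
tcp_pos: [0.4441, -0.1513, 0.1885]
ee_rot: [[-0.998, -0.068, -0.002], [-0.068, 0.998, 0.001], [0.002, 0.001, -1.0]]
wrist_force: [0.7, 1.3, -0.3]
gripper_width: 0.999
gripper_force: 0.0
```

```bash
python3 go.py .447 -.285 .14 90
```

```text
t 29.8 tcp [ 0.4441 -0.1513  0.1885] F [ 0.7  1.3 -0.3] w 86.9 yang 93.9 j6 -87.2
[6.1, -133.6, 48.4] [0.0007, -0.0017, 0.0677]
```

move_arm(series=[{"grip": 1,"xyz": [1,-40,5],"angular": [0,-0.001,0.02]},{"grip": 1,"xyz": [2,-85,20],"angular": [0,-0.001,0.04]},{"grip": 1,"xyz": [3,-120,38],"angular": [0,-0.001,0.06]},{"grip": 1,"xyz": [4,-138,48],"angular": [0,-0.001,0.068]},{"grip": 1,"xyz": [4,-142,48],"angular": [0,-0.001,0.068]},{"grip": 1,"xyz": [4,-142,48],"angular": [0,-0.001,0.068]},{"grip": 1,"xyz": [4,-142,48],"angular": [0,-0.001,0.068]}])

```text
time_s: 30.5
tcp_pos: [0.4507, -0.2904, 0.1408]
ee_rot: [[-1.0, -0.003, 0.0], [-0.003, 1.0, 0.0], [-0.0, 0.0, -1.0]]
wrist_force: [-0.1, 0.0, 0.3]
gripper_width: 1.003
gripper_force: 0.0
```

```bash
python3 go.py .450 -.293 .035 90; python3 - <<'E'
from h import *
from station import r
S=r.capture("side");pickle.dump(S,open("side10.pkl","wb"))
cv2.imwrite("pics/s10.png",np.hstack([cv2.resize(S["img"][130:220,310:400,::-1],(400,400),interpolation=cv2.INTER_CUBIC),cv2.resize(S["img"][190:350,210:370,::-1],(400,400),interpolation=cv2.INTER_CUBIC)]))
E
```

```text
t 30.5 tcp [ 0.4507 -0.2904  0.1408] F [-0.1  0.   0.3] w 87.3 yang 90.2 j6 -74.4
[0.7, -2.6, 105.8] [0.0005, 0.0001, 0.0026]
```

View pics/s10.png

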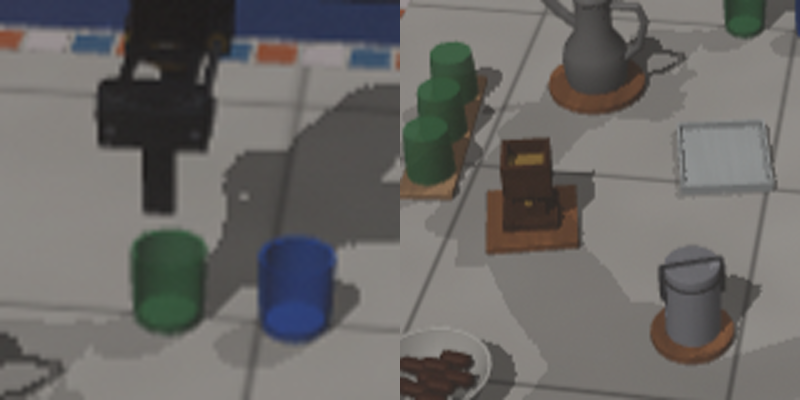

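All three are home and upright in the right crop, and the tray is empty. The finger (160,180) is almost over the green cup (169,280). I'll shift about 2 mm towards -x, descend and grip.

move_arm(series=[{"grip": 1,"xyz": [1,-1,30],"angular": [0,0,0]},{"grip": 1,"xyz": [2,-2,60],"angular": [0,0,0]},{"grip": 1,"xyz": [2,-2,88],"angular": [0,0,0]},{"grip": 1,"xyz": [2,-2,106],"angular": [0,0,0]},{"grip": 1,"xyz": [2,-2,106],"angular": [0,0,0]},{"grip": 1,"xyz": [2,-2,106],"angular": [0,0,0]}])

```text
time_s: 31.15
tcp_pos: [0.4492, -0.2925, 0.035]
ee_rot: [[-1.0, -0.004, 0.0], [-0.004, 1.0, 0.0], [-0.0, 0.0, -1.0]]
wrist_force: [-0.0, -0.3, 0.8]
gripper_width: 1.004
gripper_force: 0.0
```

move_arm(series=[{"grip": 0.4,"xyz": [0,0,0],"angular": [0,0,0]},{"grip": 0.4,"xyz": [0,0,0],"angular": [0,0,0]},{"grip": 0.4,"xyz": [0,0,0],"angular": [0,0,0]},{"grip": 0.4,"xyz": [0,0,0],"angular": [0,0,0]},{"grip": 0.4,"xyz": [0,0,0],"angular": [0,0,0]},{"grip": 0.4,"xyz": [0,0,0],"angular": [0,0,0]},{"grip": 0.4,"xyz": [0,0,0],"angular": [0,0,0]},{"grip": 0.4,"xyz": [0,0,0],"angular": [0,0,0]},{"grip": 0.4,"xyz": [0,0,0],"angular": [0,0,0]},{"grip": 0.4,"xyz": [0,0,0],"angular": [0,0,0]}])

```text
time_s: 32.15
tcp_pos: [0.4483, -0.2928, 0.0344]
ee_rot: [[-1.0, -0.002, -0.001], [-0.002, 1.0, 0.001], [0.001, 0.001, -1.0]]
wrist_force: [-1.2, 3.0, 5.4]
gripper_width: 0.618
gripper_force: 29.9
```

move_arm(series=[{"grip": 0.4,"xyz": [0,0,-5],"angular": [0,0,0]},{"grip": 0.4,"xyz": [0,0,-20],"angular": [0,0,0]},{"grip": 0.4,"xyz": [0,0,-45],"angular": [0,0,0]},{"grip": 0.4,"xyz": [0,0,-70],"angular": [0,0,0]},{"grip": 0.4,"xyz": [0,0,-80],"angular": [0,0,0]},{"grip": 0.4,"xyz": [0,0,-80],"angular": [0,0,0]}])

```text
time_s: 32.75
tcp_pos: [0.4492, -0.2934, 0.1153]
ee_rot: [[-1.0, -0.002, 0.002], [-0.002, 1.0, -0.0], [-0.002, -0.0, -1.0]]
wrist_force: [0.2, -0.3, -2.3]
gripper_width: 0.621
gripper_force: 30.0
```

```bash
python3 go.py .438 -.0085 .11 100
```

```text
t 32.75 tcp [ 0.4492 -0.2934  0.1153] F [ 0.2 -0.3 -2.3] w 54.0 yang 90.1 j6 -74.1
[10.7, 284.9, 5.2] [-0.0005, 0.0022, -0.1729]
```

move_arm(series=[{"grip": 0.4,"xyz": [1,15,0],"angular": [0,0,-0.01]},{"grip": 0.4,"xyz": [2,42,0],"angular": [0,0,-0.03]},{"grip": 0.4,"xyz": [3,77,0],"angular": [0,0,-0.05]},{"grip": 0.4,"xyz": [4,113,0],"angular": [0,0,-0.07]},{"grip": 0.4,"xyz": [6,150,0],"angular": [0,0,-0.09]},{"grip": 0.4,"xyz": [7,187,0],"angular": [0,0,-0.11]},{"grip": 0.4,"xyz": [8,222,0],"angular": [0,0,-0.13]},{"grip": 0.4,"xyz": [9,253,0],"angular": [0,0,-0.15]},{"grip": 0.4,"xyz": [10,275,0],"angular": [0,0.001,-0.17]},{"grip": 0.4,"xyz": [11,285,3],"angular": [0,0.001,-0.173]}])

```text
time_s: 33.75
tcp_pos: [0.436, -0.0062, 0.1104]
ee_rot: [[-0.984, -0.177, -0.003], [-0.177, 0.984, 0.0], [0.003, 0.001, -1.0]]
wrist_force: [0.5, -0.5, -1.7]
gripper_width: 0.617
gripper_force: 30.0
```

move_arm(series=[{"grip": 0.4,"xyz": [0,0,0],"angular": [0,0,0]},{"grip": 0.4,"xyz": [0,0,0],"angular": [0,0,0]},{"grip": 0.4,"xyz": [0,0,0],"angular": [0,0,0]}])

```text
time_s: 34.05
tcp_pos: [0.4366, -0.0088, 0.111]
ee_rot: [[-0.985, -0.173, -0.003], [-0.173, 0.985, 0.0], [0.003, 0.001, -1.0]]
wrist_force: [0.7, 0.7, -1.9]
gripper_width: 0.62
gripper_force: 30.0
```

```bash
python3 go.py .438 -.0085 .043 100
```

```text
t 34.05 tcp [ 0.4366 -0.0088  0.111 ] F [ 0.7  0.7 -1.9] w 53.9 yang 99.9 j6 -100.2
[-1.6, -0.0, 68.0] [0.0008, -0.0028, -0.0011]
```

move_arm(series=[{"grip": 0.4,"xyz": [-1,0,20],"angular": [0,-0.002,0]},{"grip": 0.4,"xyz": [-1,0,42],"angular": [0,-0.002,0]},{"grip": 0.4,"xyz": [-1,0,60],"angular": [0,-0.002,0]},{"grip": 0.4,"xyz": [-1,0,67],"angular": [0,-0.002,0]},{"grip": 0.4,"xyz": [-1,0,67],"angular": [0,-0.002,0]},{"grip": 0.4,"xyz": [-1,0,67],"angular": [0,-0.002,0]}])

```text
time_s: 34.65
tcp_pos: [0.4383, -0.008, 0.0448]
ee_rot: [[-0.985, -0.173, 0.001], [-0.173, 0.985, 0.001], [-0.001, 0.001, -1.0]]
wrist_force: [0.7, 0.3, -1.6]
gripper_width: 0.614
gripper_force: 30.0
```

```bash
python3 go.py .438 -.0085 .0384 100; python3 - <<'E'
from h import *
from station import r
S=r.capture("side")
cv2.imwrite("pics/s11.png",cv2.resize(S["img"][200:280,295:395,::-1],(700,560),interpolation=cv2.INTER_CUBIC))
E
```

```text
t 34.65 tcp [ 0.4383 -0.008   0.0448] F [ 0.7  0.3 -1.6] w 53.4 yang 100.0 j6 -100.2
[0.4, -0.4, 6.4] [0.0009, 0.0011, -0.0003]
```

View pics/s11.png

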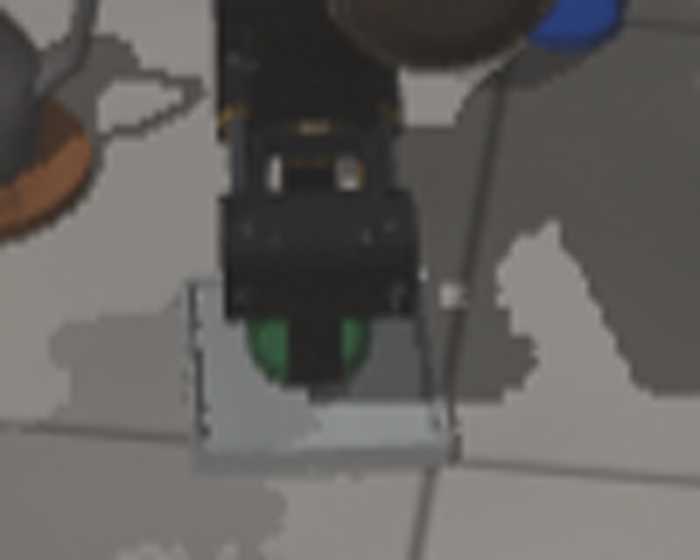

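```bash
python3 - <<'E'
from h import *
S=load("side10.pkl")
P=lambda *p:((cv2.projectPoints(np.array([p],float),np.array(S["rvec"],float),np.array(S["tvec"],float),np.array(S["camera_matrix"]),None)[0].ravel()-[295,200])*7+3).round(0)
print("foot now",P(.4383,-.008,.001),"landed",P(.4383,-.008,-.0055),"tip",P(.4383,.02,.02))
a=np.radians(11);ex=np.array([np.cos(a),np.sin(a)])*.052;ey=np.array([-np.sin(a),np.cos(a)])*.062
for i,j in((1,1),(1,-1),(-1,-1),(-1,1)): print(P(.438+i*ex[0]+j*ey[0],-.0085+i*ex[1]+j*ey[1],.0025))
c=S["img"][200:280,295:395,::-1]; cv2.imwrite("pics/s12.png",cv2.resize(c,(700,560),interpolation=cv2.INTER_CUBIC))
E
```

```text
foot now [310. 364.] landed [310. 377.] tip [300. 368.]
[191. 458.]
[181. 278.]
[424. 269.]
[448. 448.]
```

View pics/s12.png

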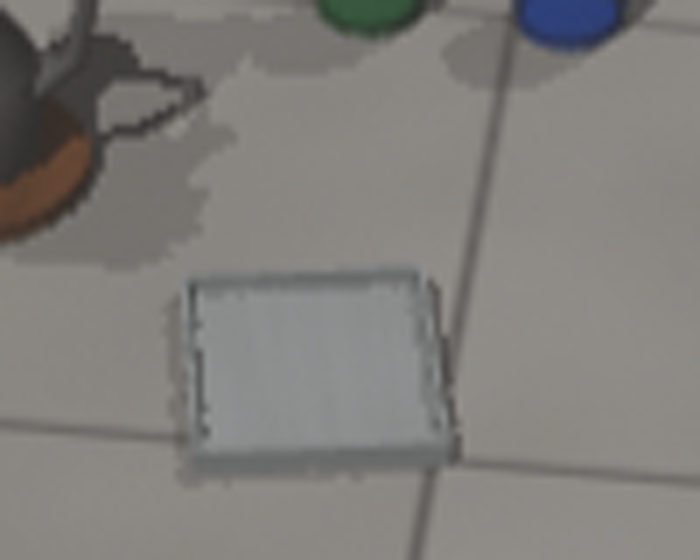

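The tray matches its predicted outline, with the cup above its middle. Lower with feel.

move_arm(series=[{"grip": 0.4,"xyz": [0,0,1],"angular": [0,0,0]},{"grip": 0.4,"xyz": [0,0,2],"angular": [0,0,0]},{"grip": 0.4,"xyz": [0.5,0,3],"angular": [0,0,0]},{"grip": 0.4,"xyz": [0.5,0,4],"angular": [0,0,0]},{"grip": 0.4,"xyz": [0.5,0,4],"angular": [0,0,0]},{"grip": 0.4,"xyz": [0.5,0,4],"angular": [0,0,0]}])

```text
time_s: 35.3
tcp_pos: [0.4373, -0.0078, 0.0404]
ee_rot: [[-0.985, -0.174, 0.0], [-0.174, 0.985, 0.001], [-0.0, 0.001, -1.0]]
wrist_force: [0.1, -0.0, -2.0]
gripper_width: 0.62
gripper_force: 30.0
```

move_arm(series=[{"grip": 0.4,"xyz": [0,0,1],"angular": [0,0,0]},{"grip": 0.4,"xyz": [0,0,1],"angular": [0,0,0]},{"grip": 0.4,"xyz": [0,0,1],"angular": [0,0,0]}])

```text
time_s: 35.6
tcp_pos: [0.4372, -0.0079, 0.0393]
ee_rot: [[-0.985, -0.174, -0.0], [-0.174, 0.985, 0.001], [-0.0, 0.001, -1.0]]
wrist_force: [-0.2, 0.6, -1.1]
gripper_width: 0.621
gripper_force: 30.0
```

move_arm(series=[{"grip": 0.4,"xyz": [0,0,1],"angular": [0,0,0]},{"grip": 0.4,"xyz": [0,0,1],"angular": [0,0,0]},{"grip": 0.4,"xyz": [0,0,1],"angular": [0,0,0]}])

```text
time_s: 35.9
tcp_pos: [0.4374, -0.0078, 0.0384]
ee_rot: [[-0.985, -0.174, 0.0], [-0.174, 0.985, 0.001], [-0.0, 0.001, -1.0]]
wrist_force: [-0.2, 0.3, -0.8]
gripper_width: 0.618
gripper_force: 30.0
```

move_arm(series=[{"grip": 0.4,"xyz": [0,0,0.7],"angular": [0,0,0]},{"grip": 0.4,"xyz": [0,0,0.7],"angular": [0,0,0]},{"grip": 0.4,"xyz": [0,0,0.7],"angular": [0,0,0]}])

```text
time_s: 36.2
tcp_pos: [0.4376, -0.0077, 0.0384]
ee_rot: [[-0.985, -0.174, 0.001], [-0.174, 0.985, 0.001], [-0.001, 0.001, -1.0]]
wrist_force: [-1.9, 0.9, 6.5]
gripper_width: 0.617
gripper_force: 29.9
```

move_arm(series=[{"grip": 0.4,"xyz": [0,0,0.7],"angular": [0,0,0]},{"grip": 0.4,"xyz": [0,0,0.7],"angular": [0,0,0]},{"grip": 0.4,"xyz": [0,0,0.7],"angular": [0,0,0]}])

```text
time_s: 36.5
tcp_pos: [0.4376, -0.0077, 0.0383]
ee_rot: [[-0.985, -0.175, 0.001], [-0.175, 0.985, 0.001], [-0.001, 0.001, -1.0]]
wrist_force: [-3.7, 1.4, 12.9]
gripper_width: 0.614
gripper_force: 29.8
```

Solid contact. Release gently, rise and back off.

move_arm(series=[{"grip": 0.4,"xyz": [0,0,-0.8],"angular": [0,0,0]},{"grip": 1,"xyz": [0,0,-0.8],"angular": [0,0,0]},{"grip": 1,"xyz": [0,0,-0.8],"angular": [0,0,0]},{"grip": 1,"xyz": [0,0,-0.8],"angular": [0,0,0]},{"grip": 1,"xyz": [0,0,-0.8],"angular": [0,0,0]},{"grip": 1,"xyz": [0,0,-10],"angular": [0,0,0]},{"grip": 1,"xyz": [0,0,-40],"angular": [0,0,0]},{"grip": 1,"xyz": [0,0,-80],"angular": [0,0,0]},{"grip": 1,"xyz": [0,0,-125],"angular": [0,0,0]},{"grip": 1,"xyz": [0,0,-170],"angular": [0,0,0]}])

```text
time_s: 37.5
tcp_pos: [0.4367, -0.0082, 0.2093]
ee_rot: [[-0.985, -0.174, 0.0], [-0.174, 0.985, 0.001], [-0.0, 0.001, -1.0]]
wrist_force: [0.7, 0.9, 0.6]
gripper_width: 0.999
gripper_force: 0.0
```

move_arm(series=[{"grip": 1,"xyz": [0,-45,0],"angular": [0,0,0]},{"grip": 1,"xyz": [0,-90,0],"angular": [0,0,0]},{"grip": 1,"xyz": [0,-135,0],"angular": [0,0,0]},{"grip": 1,"xyz": [0,-180,0],"angular": [0,0,0]},{"grip": 1,"xyz": [0,-225,0],"angular": [0,0,0]},{"grip": 1,"xyz": [0,-270,0],"angular": [0,0,0]},{"grip": 1,"xyz": [0,-315,0],"angular": [0,0,0]},{"grip": 1,"xyz": [0,-345,0],"angular": [0,0,0]},{"grip": 1,"xyz": [0,-345,0],"angular": [0,0,0]},{"grip": 1,"xyz": [0,-345,0],"angular": [0,0,0]}])

```text
time_s: 38.5
tcp_pos: [0.4967, -0.3481, 0.2065]
ee_rot: [[-0.985, -0.172, -0.001], [-0.172, 0.985, 0.002], [0.0, 0.002, -1.0]]
wrist_force: [-0.8, 0.2, 0.3]
gripper_width: 1.001
gripper_force: 0.0
```

```bash
python3 - <<'E'
from h import *
from station import r
S=r.capture("side");T=r.capture("top")
a=cv2.resize(S["img"][180:350,200:370,::-1],(400,400),interpolation=cv2.INTER_CUBIC);b=cv2.resize(T["img"][120:290,190:360,::-1],(400,400),interpolation=cv2.INTER_CUBIC)
cv2.imwrite("pics/end.png",np.hstack([a,b]))
for n in ("rack",): 
    T0=load("top0.pkl")
    for c in(T0,T): k=cont(c,(270,115,375,160),(50,80,20),(90,255,255)); print(n,k.min(0),k.max(0))
E
```

```text
rack [339 118] [358 142]
rack [339 118] [358 143]
```

View pics/end.png

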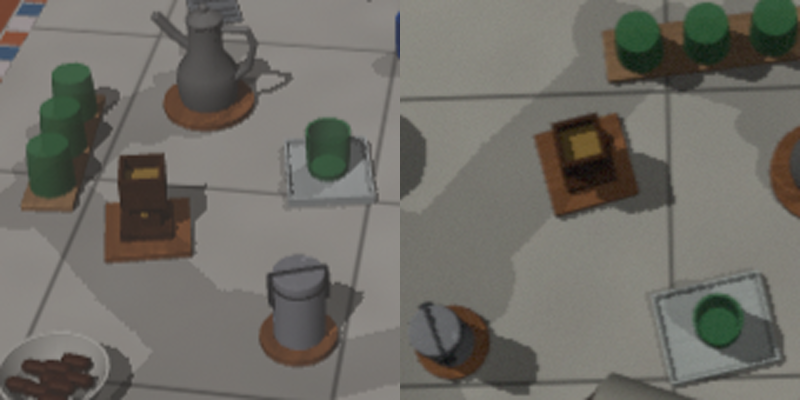

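The end picture shows the pot, burner, canister and cup upright and centred: cup at (717,325) against tray centre (717,326). The rack is unmoved.

```bash
python3 -c "
from station import r
print(r.finish_job())"
```

```text
the job is handed in; nothing more can be done
None
```

The job is handed in at about 38.5 s of the 128 s allowed: pot, canister and burner are upright and centred on their own stands, the green cup stands in the middle of the tray, the rack is unmoved, and the organiser was not touched by the arm but I did not re-measure its position.

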